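# Turn the printing block face down on the ink pad and press it

### The job

The rectangular wooden stamp lies pattern side up on the counter: turn it over and lay it pattern down on the ink pad, centred on the felt and with its length square along the pad's length. Lower it all the way, never letting it drop or topple over, and let go of it; then press down firmly on its back so that the pattern takes ink, and leave it lying there. Leave the other loose things on the counter where they stand.

Things in the scene. Friction and masses are not known exactly. Their poses are not given: they have to be found in the camera images.
- stamp: Pale wooden printing block, 130 (x) x 56 (y) x 22 (z) mm, about 120 g, loose; a dark rubber pattern 118 x 46 mm (frame with chevrons) stands 4 mm proud of one broad side, its face: 26 mm thick in all. Origin: centre of the bare wooden back; x along its length, z out of the face. Starts face up on the counter, left or right, with free counter around it. It stands freely on either square-cut 56 x 22 mm end
- pad: Ink pad, the only one: shallow steel tray 206 (x) x 126 (y) x 8 mm with a flat, firm grey felt pad 190 x 110 mm whose top is 12 mm above the counter, higher than the tray's rim. Fixed to the counter. Origin: centre of its underside, x along its length, z up
- pad_top (a point): centre of the felt's top surface, 12 mm above the counter; axes as the ink pad's
- shaker: Bystander, to be left alone: orange plastic glitter shaker, closed, upright cylinder 52 dia x 116 high mm, loose. Origin: centre of its underside, z up
- stapler: Bystander, to be left alone: steel stapler lying along its own x, 150 x 36 x 48 high mm, loose. Origin: centre of its underside, z up
- jar: Bystander, to be left alone: closed glass jar of wooden beads with a metal lid, 80 dia x 108 high mm, loose. Origin: centre of its underside, z up
- brushes: Bystander, to be left alone: grey silicone brush holder, 80 x 80 x 75 high, with brushes standing up to 220 high mm, loose. Origin: centre of its underside, z up
- tape: Bystander, to be left alone: roll of tape lying flat, a ring 100 outside dia, 76 inside, 24 high mm, loose. Origin: centre of its underside, z up
- knobstamp: Bystander, to be left alone: small round stamp with a turned wooden knob, standing on its rubber, 52 dia x 70 high mm, loose. Origin: centre of its underside, z up
- ruler: Bystander, to be left alone: wooden ruler lying flat along its own x, 310 x 30 x 5 mm, loose. Origin: centre of its underside, z up
Not all that is in view belongs to the job. Leave any red look-alike of the stamp alone. Leave any pink look-alike of the pad alone.

How it is judged:
By the outcome, as a careful person would: the job done as asked, in the order asked, and still so for the second after the job is handed in, with the robot touching nothing.
It also fails if it takes over 67 s, if anything falls off the work surface, if the arm or the gripper's body presses on something with over 40 N, if the wrist force passes 120 N, or if a joint passes its speed limit or range.

### The arm

A 6-joint arm with a two-finger parallel gripper is mounted at the origin on the work surface. World frame = base frame: x ahead of the robot, y to its left, z up, the work surface at z = 0. Lengths are in m, angles in rad, forces in N, time in s.
With the tool pointing down it reaches from about 0.35 to 0.85 m from the base axis. Payload 8.1 kg.
Tool frame: the origin (TCP) lies on the centre line of the jaws, within the pads' length; the fingertips stand tip_extent ahead of it and the grasp point (between the pads) lies 3 mm ahead of it (tip_extent is the distance from the TCP to the fingertips, in m); z points along the fingers, x is the direction in which the jaws open and shut, and the axes are right-handed (so a half turn about z gives the same grasp; the last joint's range is limited). The gripper opens to 93 mm and grips with 3 to 60 N. Pads are 15 mm wide; open, the fingers measure 128 mm over their backs; the gripper's body (75 mm by 188 mm) begins 65 mm behind the grasp point.
Start: joints at [1.097, 0.13, 1.488, -0, 1.523, -0.085], TCP at [0.227, 0.555, 0.241] pointing down, gripper open.
Joint ranges: [-2.96, 2.96], [-0.89, 2.26], [0.02, 2.5], [-1.34, 4.48], [0, 2.73], [-2.66, 2.66]. Speed limits (rad/s): [2.39, 2.39, 2.79, 3.14, 3.14, 3.14].

### API

Orientations are given as a unit quaternion [x, y, z, w].
In Python, from cell import * gives the robot as it stands.
- The arm moves only by the tool play_rows, never from a script. Its argument "plan" is a list of rows, each a list of 5 numbers: the shift along the tool's x, y, z scaled (see below), then the turn about the tool's z scaled (see below), then the finger opening in mm, from 0 to 93. A call has 1 to 12 rows; each row is the pose to reach, as a shift and turn from the pose measured when the call began, along the tool's axes at that moment, turning the shorter way round; what a row does not reach only later rows make up. The controller multiplies each number of a shift by 50 cm and each number of a turn by 2 pi rad. A row lasts 1/12 s, in which the tool goes at most 41.7 mm and 7.16 degrees, less where a joint would pass 70% of its speed; a pose out of reach is approached as far as the arm can. A call with a number of a shift or a turn outside -1 to 1 is refused whole. A call with a gripper value outside its range is refused whole. The fingers move at their own pace and stop on an object; "squeeze" is the grip in N (left out, the last holds). Time passes only in rows, so rows that repeat a pose let the fingers close. It gives the time, the measured TCP pose, the force and the opening at its end, in the units of the state.
- observe(): the state, without advancing time (a new reading comes with each control period).
- camera(name): name is "scene" or "top" or "wrist"; returns a dict with "color" (420x560x3 uint8, red, green, blue), "K" (3x3 intrinsics, pixels), "xyz" and "attitude" of the camera in the world; the wrist camera has in their place "hand_eye" (4x4, takes a point from camera to tool coordinates, whose origin is the TCP and whose axes are the tool frame's). Camera axes: x right, y up, looking along -z (the intrinsics and any distortion apply to the point x, -y, -z); pixel columns grow to the right and rows downward; lengths in m; the calibration is good to about 2 mm. The wrist camera is an equidistant fisheye: a pixel r from the principal point sees the ray r / f radians off the axis. A picture is of the moment at which its call begins: read the wrist's pose just before it. There is no depth.
- job_done(): hands the job in, once; it reports no verdict.
Trained networks look in a picture, given as the dict that the camera call returned (one of the last four; its "shot" number tells which), for a name from the list of things; names that differ only in an ending like _2 or _b are one class to them, and where a whole thing is asked for, a point or a joint stands for the part that bears it (a point fixed in the world has none). Each returns a list of dicts, best first, with "p" (0 to 1); they miss things now and then, are a little off and sometimes report something else, mostly with a low value. They report only what shows in the picture. A call takes as long as a camera call. They do not tell look-alikes from the thing itself.
- search_frame(picture, target): "box" ([left, top, width, height] in pixels, round what is visible of it).
- cut_out(picture, target): "pixels" (420x560 bool, what is visible of it) and "box" ([left, top, width, height] in pixels, round what is visible of it).
The state is a dict: "time": time; "joint_positions": joint angles; "joint_vel": joint speeds; "tau": joint torques, N m; "tcp_pos": TCP position; "ee_rot": TCP orientation; "wrist_force": force on the tool from outside, world axes, zero at the start; "wrist_torque": the same for the moment, N m; "opening": finger opening in m.
Only numpy, scipy, OpenCV 4.12 (cv2) and the standard library are available. Lean on these libraries where they do the work, as an engineer would, in place of code of your own. Each camera call takes 0.05 s, during which the arm holds its last target.

## Working session

There is one attempt and no reset: what is moved stays moved. The work goes in short steps, Python scripts to look and compute and a tool call to move; the robot and the scene stay as the last step left them, time stands still between calls to the robot, and variables do not carry over. Pictures are saved under pics/ and viewed, and the job is handed in when it is done.

Besides the shell and the picture viewer there is one more tool, called after ">>>" in YAML: its name, and indented under it one key for each argument. play_rows: Moves the arm, as the interface text tells. Shifts and turns lie within -1 to 1; 1 stands for 50 cm of shift or 2 pi rad of turn. Its arguments: {"type":"object","properties":{"plan":{"type":"array","items":{"type":"array","items":{"type":"number"}}},"squeeze":{"type":"number"}},"required":["plan"]}

```bash
ls; mkdir -p pics
cat > h.py <<'E'
from cell import *
import numpy as np, cv2
from scipy.spatial.transform import Rotation as R
def save(c,n): cv2.imwrite('pics/'+n,c['color'][:,:,::-1])
def R_(a):
    a=np.array(a); return a if a.shape==(3,3) else R.from_quat(a).as_matrix()
def ray(c,px):
    K=np.array(c['K']); return R_(c['attitude'])@np.array([(px[0]-K[0,2])/K[0,0],-(px[1]-K[1,2])/K[1,1],-1])
def hit(c,px,z):
    d=ray(c,px); o=np.array(c['xyz']); return o+d*(z-o[2])/d[2]
E
python3 - <<'E'
from h import *
o=observe()
for k,v in o.items(): print(k,np.round(v,4))
try: print(tip_extent)
except Exception as e: print(e)
import cell; print([n for n in dir(cell) if n[0]!='_'])
for n in ['scene','top','wrist']:
    c=camera(n); save(c,n+'0.png'); print(n,{k:(np.round(v,3).tolist() if k!='shot' else v) for k,v in c.items() if k!='color'})
    for t in ['stamp','pad']:
        print(t,[(np.round(d['p'],2),np.round(d['box'])) for d in search_frame(c,t)])
E
```

```text
pics
time 0.0
joint_positions [ 1.0966  0.1312  1.4893 -0.      1.523  -0.0854]
joint_vel [-0.0014 -0.0003 -0.0001 -0.0007 -0.0005 -0.0004]
tau [-4.00000e-04 -5.59831e+01 -4.91763e+01  7.67000e-02  3.49000e-02
 -1.00000e-04]
tcp_pos [0.2272 0.5547 0.2396]
ee_rot [ 8.304e-01  5.572e-01 -8.000e-04  5.000e-04]
wrist_force [-0.0361  0.455   0.0423]
wrist_torque [-0.0292  0.0242 -0.0044]
opening 0.0931
0.022
['PlanningError', 'camera', 'cut_out', 'job_done', 'observe', 'search_frame', 'tip_extent']
scene {'K': [[513.523, 0.0, 285.888], [0.0, 513.523, 210.248], [0.0, 0.0, 1.0]], 'xyz': [1.202, -0.504, 1.095], 'attitude': [0.288, 0.147, 0.418, 0.849], 'shot': 1}
stamp [(np.float64(0.7), array([303., 148.,  47.,  36.])), (np.float64(0.69), array([289., 115.,  45.,  25.]))]
pad [(np.float64(0.85), array([ 45., 224.,  91.,  64.])), (np.float64(0.76), array([170., 214.,  94.,  66.]))]
top {'K': [[463.736, 0.0, 276.616], [0.0, 463.736, 210.554], [0.0, 0.0, 1.0]], 'xyz': [0.309, -0.017, 1.327], 'attitude': [0.057, -0.07, -0.703, 0.705], 'shot': 2}
stamp [(np.float64(0.67), array([187., 208.,  24.,  52.])), (np.float64(0.55), array([149., 269.,  38.,  49.]))]
pad [(np.float64(0.85), array([300., 186.,  68.,  80.])), (np.float64(0.75), array([391., 245.,  74.,  87.]))]
wrist {'K': [[325.192, 0.0, 271.793], [0.0, 325.192, 212.828], [0.0, 0.0, 1.0]], 'hand_eye': [[1.0, -0.0, 0.0, -0.001], [-0.0, -0.954, -0.299, -0.084], [0.0, 0.299, -0.954, -0.145], [0.0, 0.0, 0.0, 1.0]], 'shot': 3}
stamp [(np.float64(0.58), array([ 80., 270.,  46.,  44.])), (np.float64(0.53), array([146., 387.,   2.,  10.]))]
pad []
```

View pics/scene0.png

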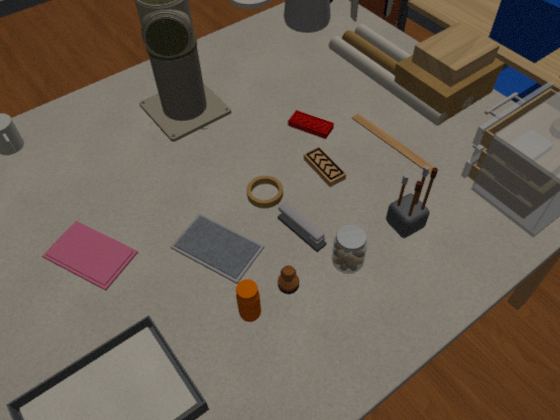

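View pics/top0.png

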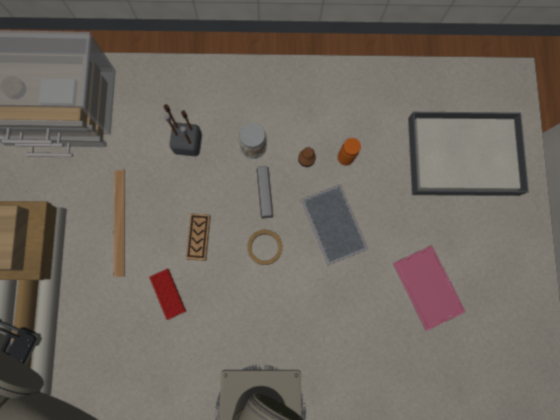

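View pics/wrist0.png

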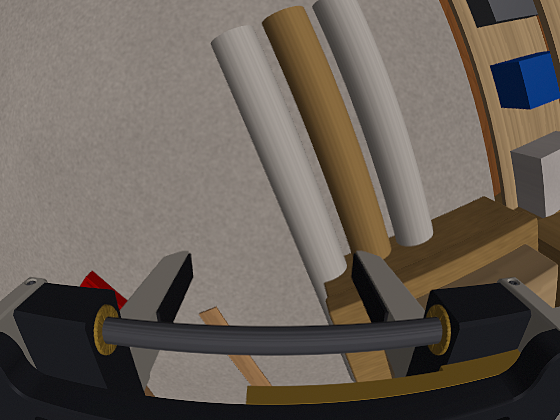

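```bash
cat > meas.py <<'E'
from h import *
for n in ['top','scene']:
    c=camera(n)
    crops=[]
    for t,z in [('stamp',.024),('pad',.010),('tape',.024),('stapler',.048),('knobstamp',.035),('jar',.05),('shaker',.06),('ruler',.005),('brushes',.04)]:
        for d in cut_out(c,t):
            m=d['pixels'].astype(np.uint8); col=c['color'][d['pixels']].mean(0)
            cs,_=cv2.findContours(m,0,1); cc=max(cs,key=cv2.contourArea)[:,0,:]
            P=np.array([hit(c,p,z)[:2] for p in cc],np.float32)
            (cx,cy),(w,h),a=cv2.minAreaRect(P*1000)
            if w<h: w,h,a=h,w,a+90
            print(n,t,round(d['p'],2),'px',np.round(d['box']),'col',col.round(),'ctr %.1f %.1f size %.0f %.0f ang %.1f'%(cx,cy,w,h,a))
    C=c['color'][:,:,::-1]
    r=C[150:330,140:380] if n=='top' else C[100:290,160:360]
    cv2.imwrite('pics/crop_%s.png'%n,cv2.resize(r,None,fx=3,fy=3,interpolation=cv2.INTER_CUBIC))
E
python3 meas.py
```

```text
top stamp 0.97 px [150. 270.  36.  49.] col [114.  35.  33.] ctr 311.6 258.8 size 132 61 ang 24.1
top stamp 0.77 px [185. 210.  25.  49.] col [102.  81.  61.] ctr 471.4 180.9 size 129 60 ang 178.5
top pad 0.82 px [393. 246.  73.  86.] col [137.  80.  96.] ctr 331.7 -470.8 size 210 129 ang 23.9
top pad 0.66 px [300. 187.  68.  78.] col [86. 88. 91.] ctr 511.4 -205.9 size 205 129 ang 21.4
top tape 0.6 px [248. 235.  34.  29.] col [113.  94.  68.] ctr 442.3 -6.8 size 96 90 ang 0.2
top stapler 0.68 px [258. 167.  14.  49.] col [103. 101. 102.] ctr 596.7 -8.1 size 149 37 ang 6.1
top jar 0.68 px [240. 123.  30.  34.] col [107. 106. 103.] ctr 746.4 28.1 size 105 78 ang 0.5
top jar 0.45 px [244. 232.  37.  33.] col [114.  96.  72.] ctr 440.4 -7.7 size 98 96 ang 45.1
top shaker 0.86 px [337. 137.  23.  30.] col [122.  67.  31.] ctr 712.7 -245.7 size 87 51 ang 153.0
top ruler 0.59 px [112. 168.  14. 108.] col [126. 101.  75.] ctr 514.4 408.9 size 309 35 ang 3.7
top brushes 0.7 px [165. 107.  38.  50.] col [61. 59. 58.] ctr 782.6 228.6 size 166 96 ang 10.8
scene stamp 0.84 px [304. 148.  43.  3
[... 443 characters left out ...]
 142.8
scene stapler 0.91 px [278. 206.  46.  47.] col [82. 80. 80.] ctr 612.7 -20.8 size 167 56 ang 7.5
scene knobstamp 0.78 px [277. 266.  22.  27.] col [71. 45. 25.] ctr 710.3 -134.9 size 73 50 ang 142.3
scene jar 0.56 px [331. 224.  38.  50.] col [96. 93. 88.] ctr 740.4 31.4 size 143 80 ang 132.6
scene shaker 0.6 px [236. 280.  24.  40.] col [105.  53.   8.] ctr 708.0 -245.0 size 104 54 ang 146.0
scene ruler 0.85 px [353. 112.  77.  61.] col [128.  99.  68.] ctr 512.1 406.9 size 311 36 ang 3.7
scene ruler 0.34 px [278. 265.  20.  29.] col [72. 47. 26.] ctr 696.4 -124.5 size 75 51 ang 142.3
scene brushes 0.9 px [386. 167.  48.  70.] col [52. 49. 46.] ctr 721.4 270.9 size 260 103 ang 119.1
```

View pics/crop_top.png

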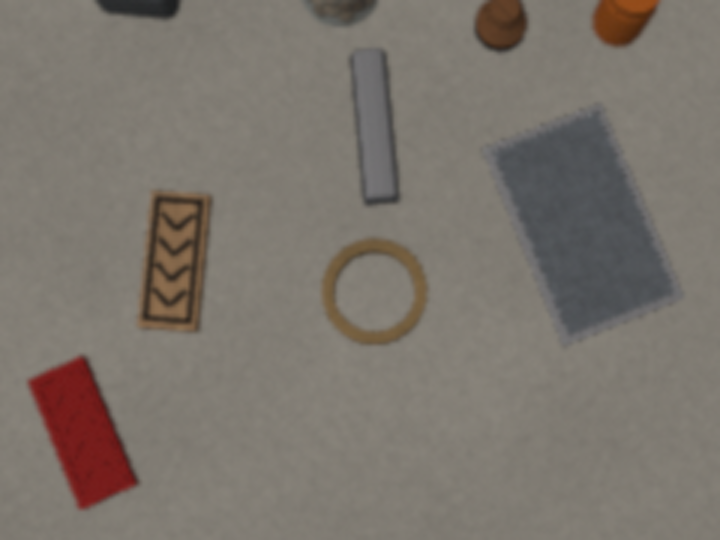

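View pics/crop_scene.png

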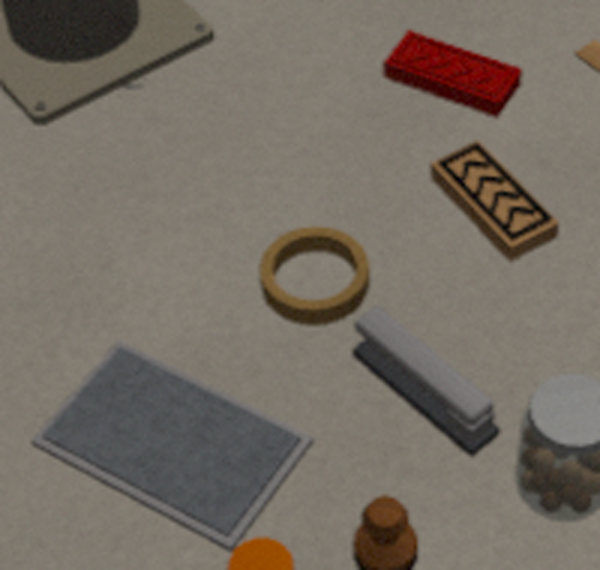

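```bash
cat >> h.py <<'E'
def st(o=None):
    o=o or observe(); M=R.from_quat(o['ee_rot']).as_matrix()
    yaw=np.degrees(np.arctan2(M[1,0],M[0,0])); return np.array(o['tcp_pos']),M,yaw
def rel(p,yaw,base=None):
    t,M,y=base or st()
    s=M.T@(np.array(p)-t)/0.5; d=(y-yaw+180)%360-180
    return np.append(s,d/360).round(4).tolist()
def show():
    o=observe(); t,M,y=st(o); print('t %.2f'%o['time'],'tcp',t.round(4),'yaw %.2f'%y,'tilt',M[:,2].round(4),'F',np.round(o['wrist_force'],2),'open %.4f'%o['opening'],'q',np.round(o['joint_positions'],2))
E
python3 - <<'E'
from h import *
show(); print(rel([.41,.183,.17],87))
E
```

```text
t 1.45 tcp [0.2274 0.5552 0.2406] yaw 67.72 tilt [-0. -0. -1.] F [-0.21  0.23  0.86] open 0.0933 q [ 1.1   0.13  1.49 -0.    1.52 -0.09]
[-0.5504, 0.6201, 0.1412, -0.0536]
```

>>> play_rows:
  plan:
    - [-0.05,0.06,0.01,-0.005,93]
    - [-0.11,0.125,0.028,-0.01,93]
    - [-0.165,0.19,0.04,-0.016,93]
    - [-0.22,0.25,0.056,-0.021,93]
    - [-0.275,0.31,0.07,-0.027,93]
    - [-0.33,0.37,0.085,-0.032,93]
    - [-0.385,0.435,0.1,-0.038,93]
    - [-0.44,0.495,0.113,-0.043,93]
    - [-0.5,0.56,0.13,-0.049,93]
    - [-0.55,0.62,0.141,-0.0536,93]
    - [-0.55,0.62,0.141,-0.0536,93]
    - [-0.55,0.62,0.141,-0.0536,93]

```text
time: 2.45
tcp_pos: [0.4108, 0.181, 0.1698]
ee_rot: [0.727, 0.687, -0.0, 0.0]
wrist_force: [-1.1, 1.0, 0.1]
opening: 0.0929
```

```bash
cat > wr.py <<'E'
from h import *
import sys
# back-project wrist pixels to plane z
def wproj(c,P,z,base):
    t,M,_=base; K=c['K']; P=np.asarray(P,float).reshape(-1,2); H=np.array(c['hand_eye'])
    dx=(P[:,0]-K[0][2]);dy=(P[:,1]-K[1][2]); r=np.hypot(dx,dy)+1e-9; th=r/K[0][0]
    d=np.stack([np.sin(th)*dx/r,-np.sin(th)*dy/r,-np.cos(th)],1)
    o=M@H[:3,3]+t; D=(M@H[:3,:3]@d.T).T
    return o+D*((z-o[2])/D[:,2])[:,None]
def wpix(c,X,base):
    t,M,_=base; K=c['K']; H=np.array(c['hand_eye']); X=np.asarray(X,float).reshape(-1,3)
    p=(np.linalg.inv(H)@np.c_[(X-t)@M,np.ones(len(X))].T).T[:,:3]
    x,y,z=p[:,0],-p[:,1],-p[:,2]; rr=np.hypot(x,y); th=np.arctan2(rr,z); s=K[0][0]*th/(rr+1e-12)
    return np.stack([K[0][2]+s*x,K[1][2]+s*y],1)
def rect(P):
    (cx,cy),(w,h),a=cv2.minAreaRect((P[:,:2]*1000).astype(np.float32))
    if w<h: w,h,a=h,w,a+90
    return cx,cy,w,h,(a+90)%180-90
E
cat > w1.py <<'E'
from wr import *
import sys
show(); b=st(); c=camera('wrist'); save(c,sys.argv[1]); tgt=sys.argv[2]; z=float(sys.argv[3])
for d in cut_out(c,tgt):
    m=d['pixels'].astype(np.uint8); cs,_=cv2.findContours(m,0,1); cc=max(cs,key=cv2.contourArea)[:,0,:]
    print(round(d['p'],2),np.round(d['box']),c['color'][d['pixels']].mean(0).round(),'ctr %.1f %.1f size %.1f %.1f ang %.2f'%rect(wproj(c,cc,z,b)))
E
python3 w1.py w1.png stamp 0.022
```

```text
t 2.45 tcp [0.4108 0.181  0.1698] yaw 86.74 tilt [-3.e-04 -5.e-04 -1.e+00] F [-1.14  1.03  0.1 ] open 0.0929 q [ 0.3  -0.25  1.98 -0.    1.41 -1.21]
0.97 [247. 194.  55. 122.] [98. 75. 52.] ctr 468.6 180.3 size 135.2 55.9 ang -3.57
0.89 [296.  27. 112. 145.] [129.   8.   6.] ctr 312.5 258.8 size 130.0 60.6 ang 24.58
```

View pics/w1.png

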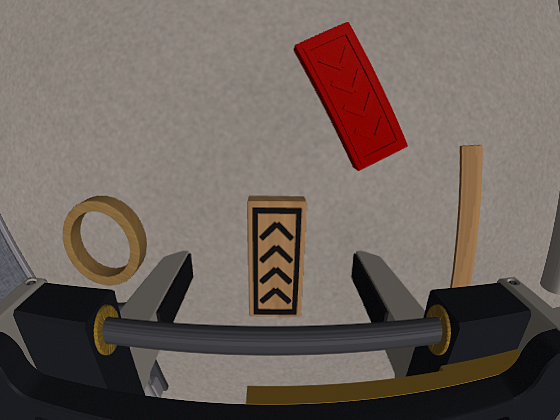

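Run:
```python
from wr import *
im=cv2.imread('pics/w1.png'); cv2.imwrite('pics/w1c.png',cv2.resize(im[180:330,220:330],None,fx=5,fy=4,interpolation=cv2.INTER_CUBIC))
```

```text
(no output)
```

View pics/w1c.png

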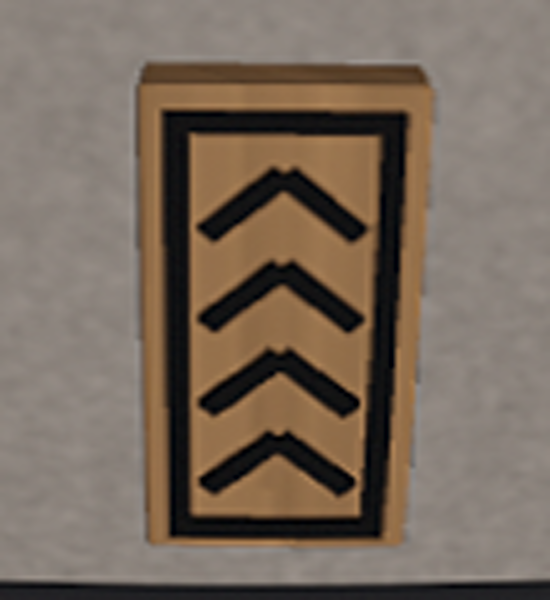

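Run:
```python
from wr import *
b=st(); c=camera('wrist')
P=wproj(c,[[247.6,200.6],[306,200.6],[300.4,315.4],[249.6,315.4]],.022,b)*1000
print(P.round(1)); print(rect(P/1000)); print(P.mean(0))
for i,j in [(0,3),(1,2),(0,1),(3,2)]:
    d=P[j]-P[i]; print(np.hypot(*d[:2]).round(1), np.degrees(np.arctan2(d[1],d[0])).round(2))
```

```text
[[404.4 160.4  22. ]
 [407.3 215.   22. ]
 [536.5 207.3  22. ]
 [533.3 151.9  22. ]]
(470.3261413574219, 183.4694366455078, 129.56903076171875, 55.427574157714844, -3.424957275390625)
[470.37939835 183.65087896  22.        ]
129.2 -3.75
129.4 -3.42
54.7 86.96
55.4 86.78
```

Run:
```python
from h import *
show(); print(rel([.4165,.1868,.025],86.6))
```

```text
t 2.60 tcp [0.4098 0.1842 0.1705] yaw 87.02 tilt [ 2.e-04  7.e-04 -1.e+00] F [0.35 0.42 0.42] open 0.0931 q [ 0.31 -0.25  1.98  0.    1.41 -1.21]
[0.0056, 0.013, 0.2909, 0.0012]
```

```bash
python3 w1.py w2.png stamp 0.022
python3 - <<'E'
from wr import *
im=cv2.imread('pics/w2.png'); cv2.imwrite('pics/w2c.png',cv2.resize(im[180:330,220:330],None,fx=5,fy=4,interpolation=cv2.INTER_CUBIC))
show();print(rel([.4175,.1838,.025],86.4))
E
```

```text
t 2.60 tcp [0.4098 0.1842 0.1705] yaw 87.02 tilt [ 2.e-04  7.e-04 -1.e+00] F [0.35 0.42 0.42] open 0.0931 q [ 0.31 -0.25  1.98  0.    1.41 -1.21]
0.97 [291.  23. 112. 150.] [129.   8.   6.] ctr 312.3 258.6 size 130.4 60.4 ang 24.85
0.87 [243. 198.  55. 119.] [99. 76. 53.] ctr 468.9 180.0 size 135.9 57.5 ang -3.06
t 2.70 tcp [0.4097 0.1847 0.1705] yaw 87.13 tilt [ 3.e-04  5.e-04 -1.e+00] F [ 0.02 -0.41  0.02] open 0.0932 q [ 0.31 -0.25  1.98  0.    1.41 -1.21]
[-0.0011, 0.0157, 0.291, 0.002]
```

View pics/w2c.png

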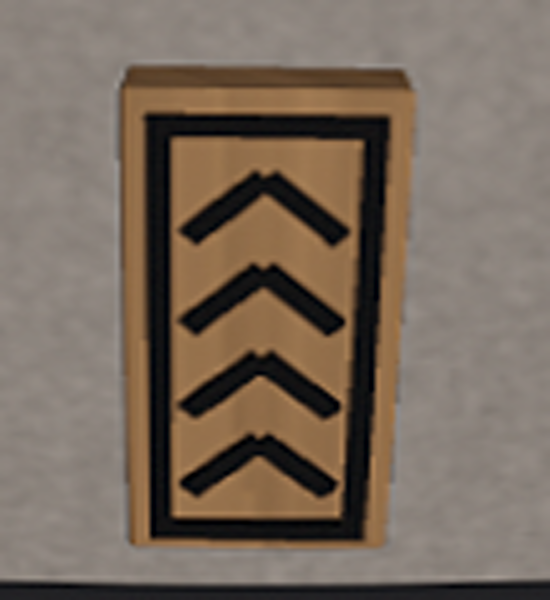

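>>> play_rows:
  plan:
    - [0,0.0157,0.03,0.002,93]
    - [0,0.0157,0.07,0.002,93]
    - [0,0.0157,0.11,0.002,93]
    - [0,0.0157,0.15,0.002,93]
    - [0,0.0157,0.19,0.002,93]
    - [0,0.0157,0.22,0.002,93]
    - [0,0.0157,0.25,0.002,93]
    - [0,0.0157,0.27,0.002,93]
    - [0,0.0157,0.283,0.002,93]
    - [0,0.0157,0.291,0.002,93]
    - [0,0.0157,0.291,0.002,93]
    - [0,0.0157,0.291,0.002,93]

```text
time: 3.7
tcp_pos: [0.4179, 0.1847, 0.0255]
ee_rot: [0.729, 0.685, 0.001, 0.0]
wrist_force: [-0.0, 0.3, 1.0]
opening: 0.0929
```

Run:
```python
from h import *
show()
c=camera('scene'); cv2.imwrite('pics/s2.png',cv2.resize(c['color'][80:280,180:400,::-1],None,fx=3,fy=3,interpolation=cv2.INTER_CUBIC))
```

```text
t 3.70 tcp [0.4179 0.1847 0.0255] yaw 86.43 tilt [ 1.e-03  7.e-04 -1.e+00] F [-0.02  0.33  0.98] open 0.0929 q [ 0.3  -0.03  2.07  0.    1.1  -1.21]
```

View pics/s2.png

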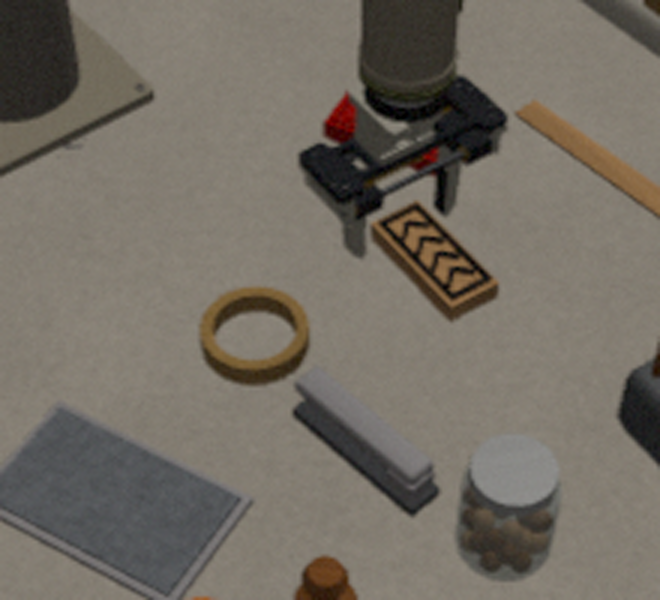

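>>> play_rows:
  plan:
    - [0,0,0,0,50]
    - [0,0,0,0,50]
    - [0,0,0,0,50]
    - [0,0,0,0,50]
    - [0,0,0,0,50]
    - [0,0,0,0,50]
    - [0,0,0,0,50]
    - [0,0,0,0,50]
  squeeze: 5

```text
time: 4.42
tcp_pos: [0.4182, 0.1846, 0.0258]
ee_rot: [0.729, 0.685, 0.001, 0.0]
wrist_force: [-0.4, 0.2, 0.8]
opening: 0.0559
```

Run:
```python
from h import *
show()
```

```text
t 4.42 tcp [0.4182 0.1846 0.0258] yaw 86.42 tilt [ 1.5e-03  8.0e-04 -1.0e+00] F [-0.37  0.25  0.76] open 0.0559 q [ 0.3  -0.03  2.07  0.    1.1  -1.21]
```

>>> play_rows:
  plan:
    - [0,0.003,-0.0205,0,50]
    - [0,0.008,-0.0405,0,50]
    - [0,0.015,-0.06,0,50]
    - [0,0.023,-0.079,0,50]
    - [0,0.033,-0.097,0,50]
    - [0,0.0445,-0.1145,0,50]
    - [0,0.0575,-0.1305,0,50]
    - [0,0.072,-0.1455,0,50]
    - [0,0.072,-0.1455,0,50]
    - [0,0.072,-0.1455,0,50]
  squeeze: 4

```text
time: 5.25
tcp_pos: [0.4549, 0.1824, 0.0992]
ee_rot: [0.729, 0.684, 0.001, 0.0]
wrist_force: [0.6, 0.1, 0.1]
opening: 0.0564
```

```bash
cat > s.py <<'E'
from h import *
import sys
show()
c=camera('scene'); x0,y0,x1,y1=[int(v) for v in sys.argv[2:6]]
f=min(800/(x1-x0),600/(y1-y0))
cv2.imwrite('pics/'+sys.argv[1],cv2.resize(c['color'][y0:y1,x0:x1,::-1],None,fx=f,fy=f,interpolation=cv2.INTER_CUBIC))
E
python3 s.py s3.png 260 80 400 200
```

```text
t 5.25 tcp [0.4549 0.1824 0.0992] yaw 86.39 tilt [ 0.0026  0.0012 -1.    ] F [0.58 0.05 0.11] open 0.0564 q [ 0.28 -0.05  1.94  0.    1.25 -1.23]
```

View pics/s3.png

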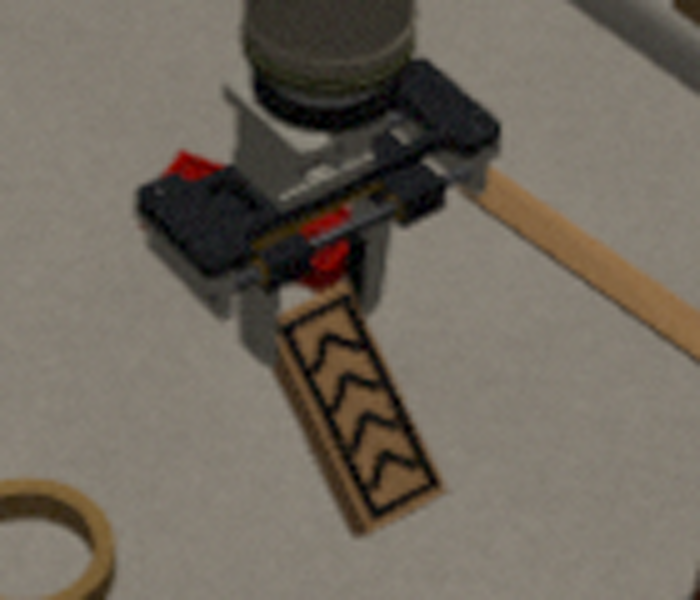

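>>> play_rows:
  plan:
    - [0,0.0155,-0.0135,0,50]
    - [0,0.032,-0.0255,0,50]
    - [0,0.05,-0.0365,0,50]
    - [0,0.0685,-0.0455,0,50]
    - [0,0.088,-0.053,0,50]
    - [0,0.108,-0.0585,0,50]
    - [0,0.128,-0.0625,0,50]
    - [0,0.1485,-0.065,0,50]
    - [0,0.1695,-0.0655,0,50]
    - [0,0.19,-0.064,0,50]
    - [0,0.19,-0.064,0,50]
    - [0,0.19,-0.064,0,50]
  squeeze: 4

```text
time: 6.3
tcp_pos: [0.5492, 0.1761, 0.1305]
ee_rot: [0.729, 0.684, 0.001, -0.0]
wrist_force: [0.1, 0.8, -1.1]
opening: 0.0561
```

```bash
python3 s.py s4.png 260 80 400 200; python3 w1.py w4.png stamp .13
```

```text
t 6.30 tcp [0.5492 0.1761 0.1305] yaw 86.38 tilt [ 8.e-04  8.e-04 -1.e+00] F [ 0.12  0.8  -1.09] open 0.0561 q [ 0.22  0.15  1.68  0.    1.32 -1.29]
t 6.35 tcp [0.5487 0.1762 0.1304] yaw 86.39 tilt [ 5.e-04  8.e-04 -1.e+00] F [ 0.64  0.13 -0.86] open 0.0560 q [ 0.22  0.14  1.68  0.    1.32 -1.29]
0.9 [350.   1.  56.  20.] [88.  9.  7.] ctr 415.1 233.7 size 27.5 8.7 ang -85.17
0.62 [218. 242. 105.  72.] [101.  77.  54.] ctr 545.8 175.6 size 55.2 42.4 ang 86.40
0.43 [ 20.  63.  95. 114.] [111.  86.  50.] ctr 452.9 74.3 size 63.5 56.9 ang 76.14
```

View pics/s4.png

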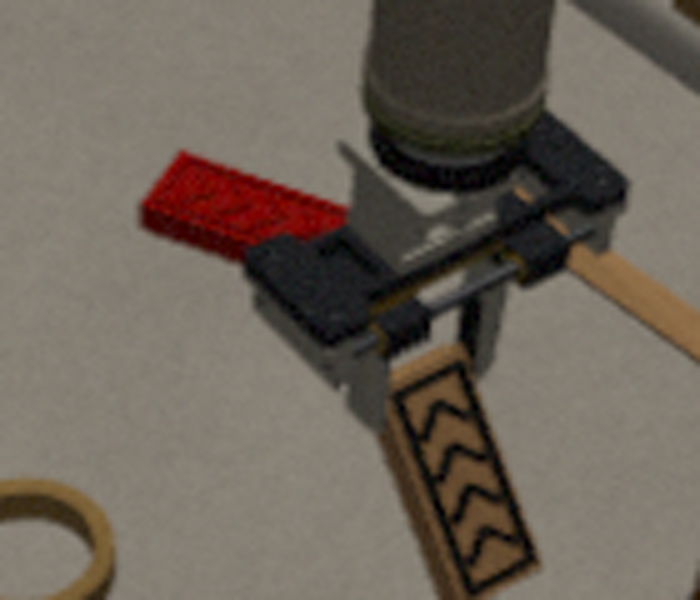

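View pics/w4.png

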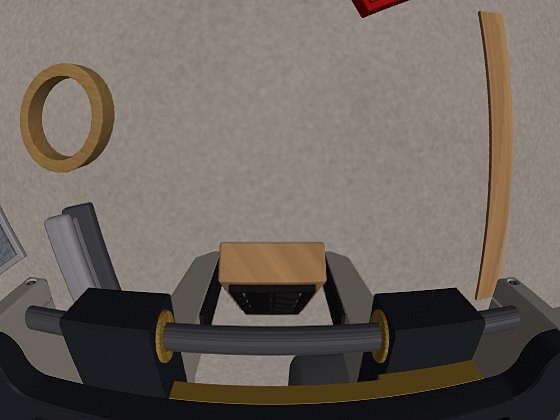

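```bash
cat > ang.py <<'E'
from wr import *
# stamp corners from angle th (0 flat face-up, 90 standing on B, 180 face down), tool frame: y=+flip dir, up=-z
def corners(base,th,u0=53.5,h0=13,piv=12.8,sgn=1):
    t,M,_=base; out={}
    th=np.radians(th)
    for n,(x,y,h) in {'A_back':(-65,28,0),'A_face':(-65,28,22),'B_face':(65,28,22),'rubA':(-59,23,26),'rubB':(59,23,26),'B_back':(65,28,0)}.items():
        dx,dh=x+u0,h-h0
        Y=dx*np.cos(th)+dh*np.sin(th); Z=-dx*np.sin(th)+dh*np.cos(th)
        for s in (-1,1):
            out[n+('-' if s<0 else '+')]=t+M@(np.array([s*y,Y,piv-Z])/1000)
    return out
if __name__=='__main__':
    b=st(); c=camera('wrist')
    for th in (55,60,65,70,75,80,85,90):
        C=corners(b,th); print(th,{k:wpix(c,v,b)[0].round(0).tolist() for k,v in C.items() if k[-1]=='-'},'zB %.3f'%C['B_back-'][2])
E
python3 ang.py
python3 - <<'E'
import cv2
im=cv2.imread('pics/w4.png'); cv2.imwrite('pics/w4c.png',cv2.resize(im[230:330,200:350],None,fx=5,fy=5,interpolation=cv2.INTER_CUBIC))
E
```

```text
55 {'A_back-': [220.0, 246.0], 'A_face-': [219.0, 288.0], 'B_face-': [242.0, 299.0], 'rubA-': [230.0, 297.0], 'rubB-': [247.0, 303.0], 'B_back-': [242.0, 275.0]} zB 0.013
60 {'A_back-': [220.0, 248.0], 'A_face-': [219.0, 290.0], 'B_face-': [242.0, 288.0], 'rubA-': [230.0, 297.0], 'rubB-': [247.0, 292.0], 'B_back-': [242.0, 264.0]} zB 0.009
65 {'A_back-': [219.0, 249.0], 'A_face-': [219.0, 292.0], 'B_face-': [242.0, 276.0], 'rubA-': [230.0, 298.0], 'rubB-': [247.0, 281.0], 'B_back-': [242.0, 252.0]} zB 0.005
70 {'A_back-': [219.0, 251.0], 'A_face-': [220.0, 293.0], 'B_face-': [242.0, 265.0], 'rubA-': [231.0, 299.0], 'rubB-': [247.0, 270.0], 'B_back-': [242.0, 241.0]} zB 0.002
75 {'A_back-': [219.0, 254.0], 'A_face-': [220.0, 295.0], 'B_face-': [242.0, 254.0], 'rubA-': [231.0, 299.0], 'rubB-': [247.0, 259.0], 'B_back-': [242.0, 230.0]} zB -0.000
80 {'A_back-': [218.0, 256.0], 'A_face-': [220.0, 296.0], 'B_face-': [242.0, 242.0], 'rubA-': [231.0, 299.0], 'rubB-': [247.0, 248.0], 'B_back-': [242.0, 218.0]} zB -0.001
85 {'A_back-': [218.0, 259.0], 'A_face-': [220.0, 297.0], 'B_face-': [242.0, 231.0], 'rubA-': [231.0, 299.0], 'rubB-': [247.0, 237.0], 'B_back-': [241.0, 207.0]} zB -0.002
90 {'A_back-': [218.0, 261.0], 'A_face-': [221.0, 298.0], 'B_face-': [242.0, 220.0], 'rubA-': [232.0, 299.0], 'rubB-': [247.0, 226.0], 'B_back-': [241.0, 196.0]} zB -0.001
```

View pics/w4c.png

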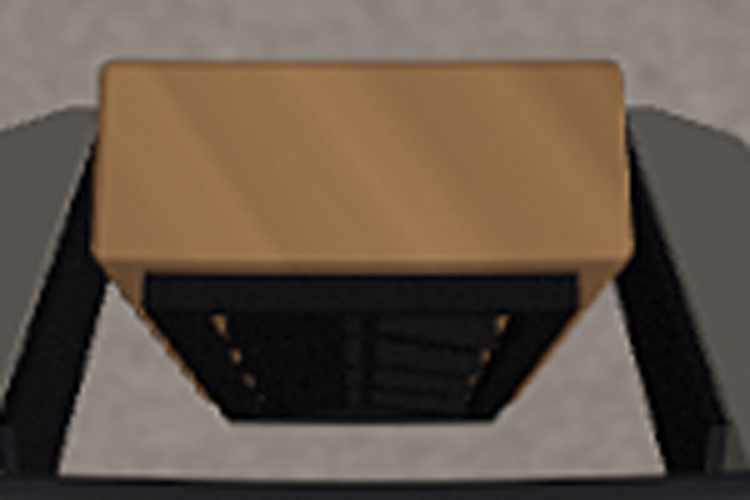

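>>> play_rows:
  plan:
    - [0,0,0,0,50]
    - [0,0,0,0,50]
    - [0,0,0,0,50]
    - [0,0,0,0,50]
    - [0,0,0,0,50]
  squeeze: 3

```text
time: 6.92
tcp_pos: [0.5483, 0.1764, 0.1306]
ee_rot: [0.729, 0.685, 0.001, -0.0]
wrist_force: [0.1, 0.3, -0.2]
opening: 0.0561
```

```bash
cat > wc.py <<'E'
from wr import *
import sys
show(); c=camera('wrist'); x0,y0,x1,y1=[int(v) for v in sys.argv[2:6]]
f=min(800/(x1-x0),600/(y1-y0))
cv2.imwrite('pics/'+sys.argv[1],cv2.resize(c['color'][y0:y1,x0:x1,::-1],None,fx=f,fy=f,interpolation=cv2.INTER_CUBIC))
E
python3 wc.py w5.png 200 200 350 320
```

```text
t 6.92 tcp [0.5483 0.1764 0.1306] yaw 86.42 tilt [ 9.e-04  9.e-04 -1.e+00] F [ 0.14  0.29 -0.24] open 0.0561 q [ 0.22  0.14  1.68  0.    1.32 -1.29]
```

View pics/w5.png

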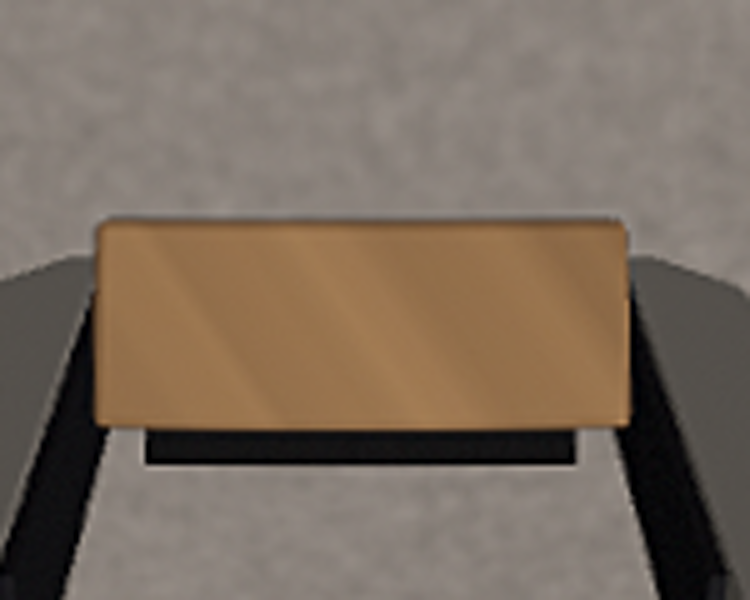

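>>> play_rows:
  plan:
    - [0,0.01,-0.001,0,50]
    - [0,0.02,-0.002,0,50]
    - [0,0.03,-0.003,0,50]
    - [0,0.04,-0.004,0,50]
    - [0,0.05,-0.005,0,50]
    - [0,0.06,-0.006,0,50]
    - [0,0.06,-0.006,0,50]
  squeeze: 3

```text
time: 7.55
tcp_pos: [0.5794, 0.1744, 0.1338]
ee_rot: [0.729, 0.685, 0.001, 0.0]
wrist_force: [0.1, -0.2, -0.6]
opening: 0.0563
```

```bash
python3 wc.py w6.png 200 200 350 320; python3 s.py s6.png 280 80 420 200
```

```text
t 7.55 tcp [0.5794 0.1744 0.1338] yaw 86.40 tilt [ 1.6e-03  9.0e-04 -1.0e+00] F [ 0.07 -0.16 -0.63] open 0.0563 q [ 0.21  0.21  1.59  0.    1.33 -1.3 ]
t 7.60 tcp [0.5789 0.1744 0.1336] yaw 86.40 tilt [ 1.1e-03  9.0e-04 -1.0e+00] F [-0.13 -0.25 -2.14] open 0.0560 q [ 0.21  0.21  1.59  0.    1.33 -1.3 ]
```

View pics/w6.png

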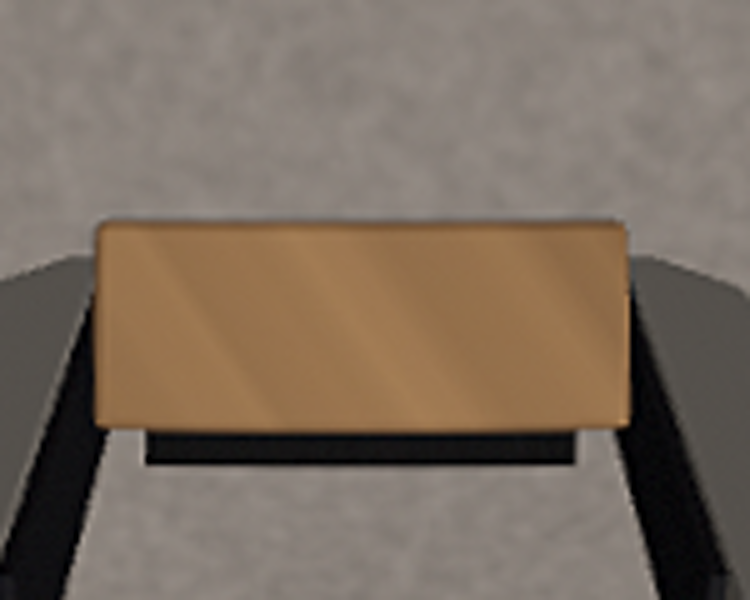

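View pics/s6.png

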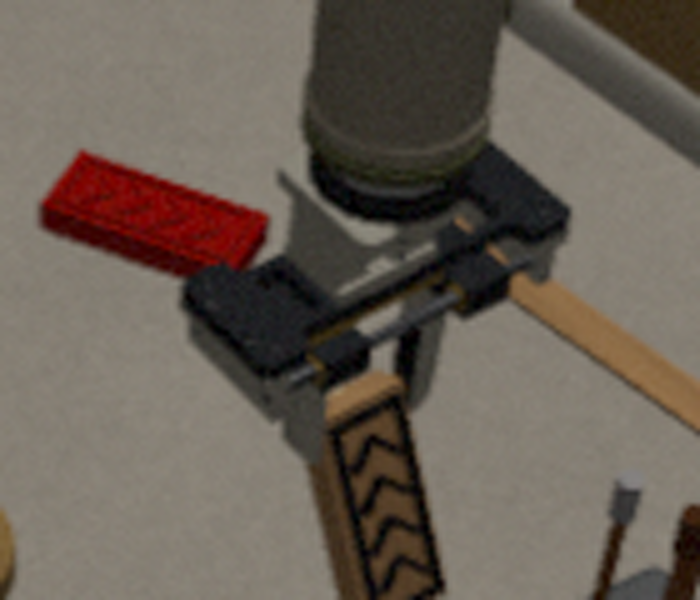

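>>> play_rows:
  plan:
    - [0,0,0,0,50]
    - [0,-0.006,0,0,50]
    - [0,-0.02,0,0,50]
    - [0,-0.04,0,0,50]
    - [0,-0.06,0,0,50]
    - [0,-0.08,0,0,50]
    - [0,-0.1,0,0,50]
    - [0,-0.12,0,0,50]
    - [0,-0.14,0,0,50]
    - [0,-0.154,0,0,50]
    - [0,-0.16,0,0,50]
    - [0,-0.16,0,0,50]
  squeeze: 8

```text
time: 8.65
tcp_pos: [0.4979, 0.1796, 0.1335]
ee_rot: [0.729, 0.685, 0.001, -0.0]
wrist_force: [0.5, 0.7, -1.3]
opening: 0.0558
```

>>> play_rows:
  plan:
    - [0,0,0,0,50]
    - [0,0.012,0.008,0,50]
    - [0,0.024,0.016,0,50]
    - [0,0.036,0.018,0,50]
    - [0,0.048,0.017,0,50]
    - [0,0.06,0.016,0,50]
    - [0,0.072,0.014,0,50]
    - [0,0.084,0.012,0,50]
    - [0,0.096,0.011,0,50]
    - [0,0.108,0.01,0,50]
    - [0,0.12,0.01,0,50]
    - [0,0.12,0.01,0,50]
  squeeze: 3

```text
time: 9.65
tcp_pos: [0.5588, 0.1757, 0.1285]
ee_rot: [0.729, 0.685, 0.001, 0.0]
wrist_force: [0.2, 0.3, -0.6]
opening: 0.0557
```

```bash
python3 wc.py w7.png 200 200 350 320; python3 s.py s7.png 280 100 420 220
```

```text
t 9.65 tcp [0.5588 0.1757 0.1285] yaw 86.41 tilt [ 1.2e-03  8.0e-04 -1.0e+00] F [ 0.2   0.26 -0.64] open 0.0557 q [ 0.22  0.17  1.65  0.    1.32 -1.29]
t 9.70 tcp [0.5582 0.1758 0.1284] yaw 86.41 tilt [ 6.e-04  8.e-04 -1.e+00] F [-0.48 -0.25 -0.39] open 0.0562 q [ 0.22  0.17  1.65  0.    1.32 -1.29]
```

View pics/w7.png

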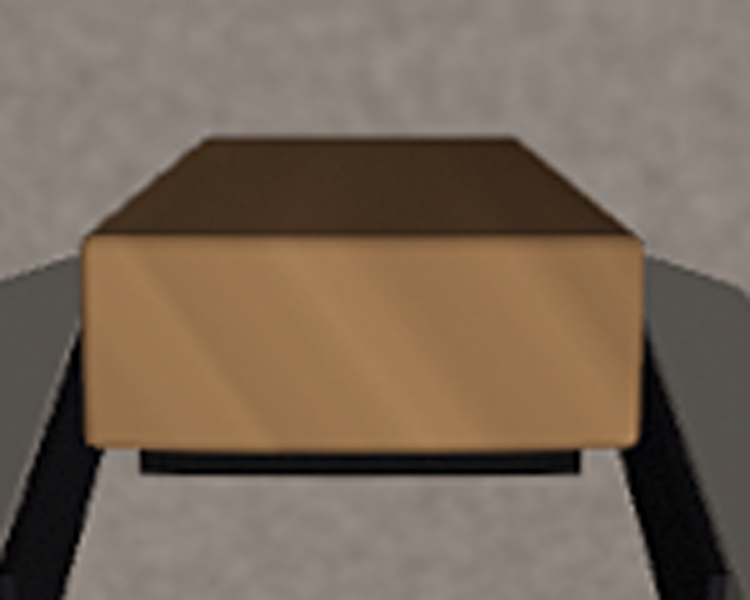

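View pics/s7.png

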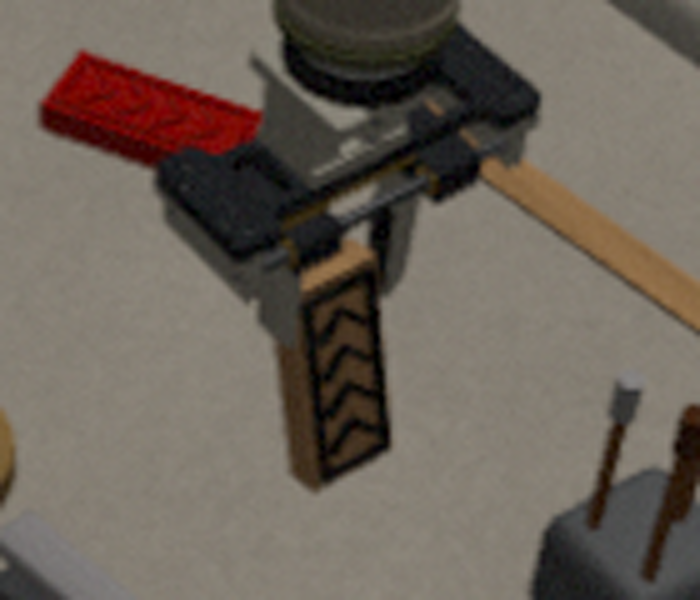

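>>> play_rows:
  plan:
    - [0,0.01,-0.001,0,50]
    - [0,0.02,-0.001,0,50]
    - [0,0.03,-0.001,0,50]
    - [0,0.04,-0.001,0,50]
    - [0,0.05,0,0,50]
    - [0,0.06,0.001,0,50]
    - [0,0.06,0.002,0,50]
    - [0,0.06,0.002,0,50]
  squeeze: 3

```text
time: 10.42
tcp_pos: [0.5879, 0.1738, 0.127]
ee_rot: [0.729, 0.685, 0.0, -0.0]
wrist_force: [-0.1, 0.4, -0.4]
opening: 0.0559
```

```bash
python3 wc.py w8.png 200 200 350 320; python3 s.py s8.png 280 100 420 220
```

```text
t 10.42 tcp [0.5879 0.1738 0.127 ] yaw 86.41 tilt [-2.e-04  7.e-04 -1.e+00] F [-0.14  0.36 -0.36] open 0.0559 q [ 0.2   0.24  1.57  0.    1.33 -1.3 ]
t 10.47 tcp [0.5877 0.1739 0.127 ] yaw 86.41 tilt [-3.e-04  7.e-04 -1.e+00] F [-0.31  0.78 -1.68] open 0.0560 q [ 0.2   0.24  1.57  0.    1.33 -1.3 ]
```

View pics/w8.png

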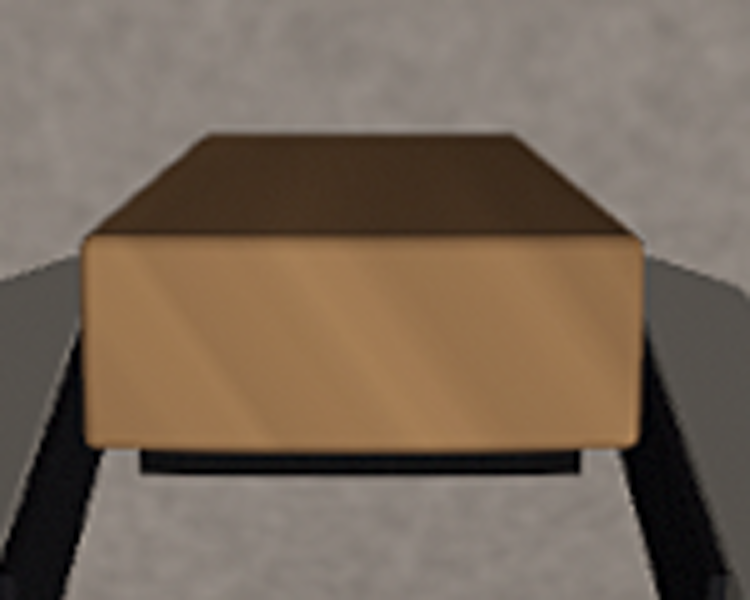

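View pics/s8.png

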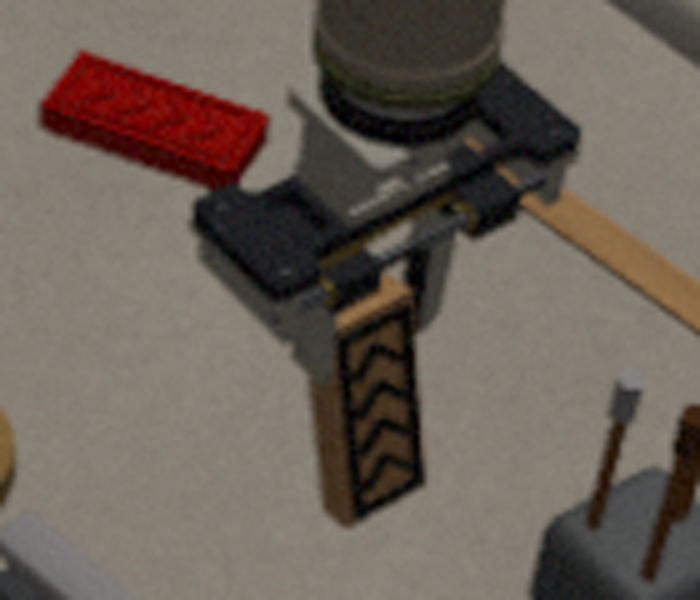

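```bash
cat > fit.py <<'E'
from ang import *
from scipy.optimize import least_squares
def fit(c,b,obs,x0=(75,48,13,0)):
    # params: th,u0 (pivot to centre along length), h0 with piv=10 fixed, lateral
    def f(p):
        C=corners(b,p[0],p[1],p[2],12.)
        r=[]
        for k,v in obs.items():
            q=wpix(c,C[k]+b[1]@[p[3]/1000,0,0],b)[0]
            for i in (0,1):
                if v[i] is not None: r.append(q[i]-v[i])
        return r
    s=least_squares(f,x0); C=corners(b,s.x[0],s.x[1],s.x[2],12.)
    print('th %.1f u0 %.1f h0 %.1f lat %.1f'%tuple(s.x),'rms %.2f'%np.sqrt(np.mean(s.fun**2)))
    for k in ('A_back-','A_face-','B_back-','B_face-'): print(k,'tool y %.1f  world z %.1f'%(((C[k]-b[0])@b[1])[1]*1000,C[k][2]*1000))
    return s.x
E
python3 - <<'E'
from fit import *
b=st(); c=camera('wrist')
fit(c,b,{'A_back-':(216.6,247.2),'A_back+':(328.2,247.2),'A_face-':(217,289.6),'A_face+':(327.4,289.6),'B_back-':(241.8,226.6),'B_back+':(302.6,226.6),'rubA-':(228,294.4),'rubA+':(316,294.4)})
E
```

```text
th 74.7 u0 51.0 h0 16.9 lat -0.7 rms 0.40
A_back- tool y -20.0  world z 124.1
A_face- tool y 1.2  world z 129.9
B_back- tool y 14.3  world z -1.3
B_face- tool y 35.6  world z 4.5
```

>>> play_rows:
  plan:
    - [0,0,0.004,0,50]
    - [0,0.004,0.008,0,50]
    - [0,0.012,0.01,0,50]
    - [0,0.02,0.01,0,50]
    - [0,0.028,0.01,0,50]
    - [0,0.036,0.01,0,50]
    - [0,0.044,0.01,0,50]
    - [0,0.052,0.01,0,50]
    - [0,0.058,0.01,0,50]
    - [0,0.063,0.01,0,50]
    - [0,0.063,0.01,0,50]
  squeeze: 3

```text
time: 11.48
tcp_pos: [0.6193, 0.1718, 0.1218]
ee_rot: [0.729, 0.685, 0.0, -0.0]
wrist_force: [0.1, 0.1, -1.6]
opening: 0.0558
```

```bash
python3 wc.py w9.png 200 200 350 320
```

```text
t 11.48 tcp [0.6193 0.1718 0.1218] yaw 86.41 tilt [-5.e-04  5.e-04 -1.e+00] F [ 0.09  0.14 -1.57] open 0.0558 q [ 0.19  0.32  1.49  0.    1.33 -1.32]
```

View pics/w9.png

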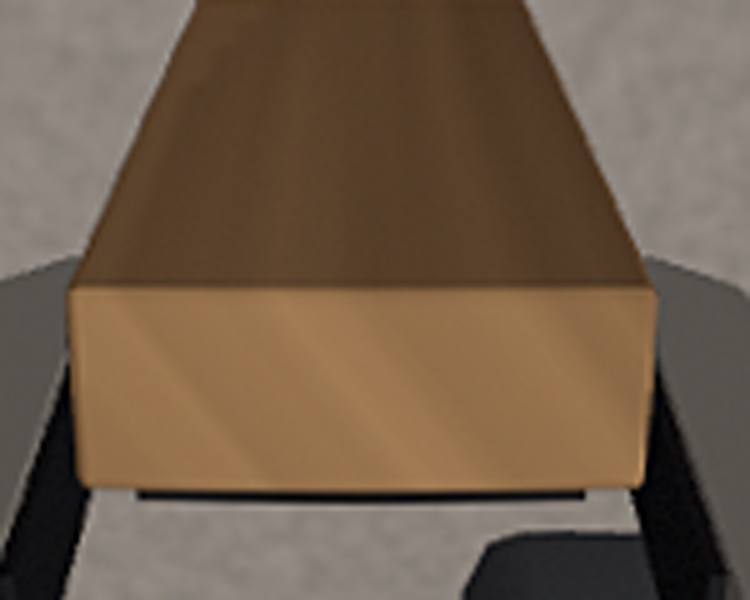

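```bash
python3 wc.py w10.png 200 160 350 310
```

```text
t 11.53 tcp [0.619  0.1719 0.1218] yaw 86.41 tilt [-6.e-04  6.e-04 -1.e+00] F [-0.34 -0.72 -1.16] open 0.0559 q [ 0.19  0.32  1.49  0.    1.33 -1.32]
```

View pics/w10.png

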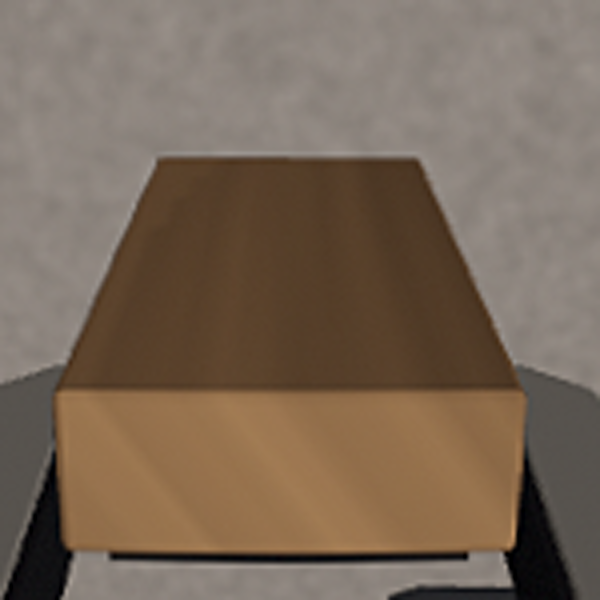

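Run:
```python
from fit import *
b=st(); c=camera('wrist')
fit(c,b,{'A_back-':(214.2,257.3),'A_back+':(331.2,257.3),'A_face-':(216.3,297.5),'A_face+':(328.8,297.5),'B_back-':(239.5,199.2),'B_back+':(304.5,199.2),'rubA-':(None,299.5)})
```

```text
th 87.2 u0 46.1 h0 17.7 lat -0.6 rms 0.30
A_back- tool y -18.6  world z 127.8
A_face- tool y 3.4  world z 128.9
B_back- tool y -12.2  world z -2.0
B_face- tool y 9.7  world z -1.0
```

>>> play_rows:
  plan:
    - [0,0.003,0.002,0,50]
    - [0,0.007,0.004,0,50]
    - [0,0.011,0.006,0,50]
    - [0,0.011,0.006,0,50]
    - [0,0.011,0.006,0,50]
  squeeze: 3

```text
time: 12.05
tcp_pos: [0.6247, 0.1717, 0.1194]
ee_rot: [0.729, 0.685, 0.0, -0.0]
wrist_force: [1.4, 0.4, 4.0]
opening: 0.056
```

```bash
python3 wc.py w11.png 200 160 350 310
```

```text
t 12.05 tcp [0.6247 0.1717 0.1194] yaw 86.42 tilt [ 3.e-04  9.e-04 -1.e+00] F [1.44 0.38 4.04] open 0.0560 q [ 0.19  0.34  1.47  0.    1.33 -1.32]
```

View pics/w11.png

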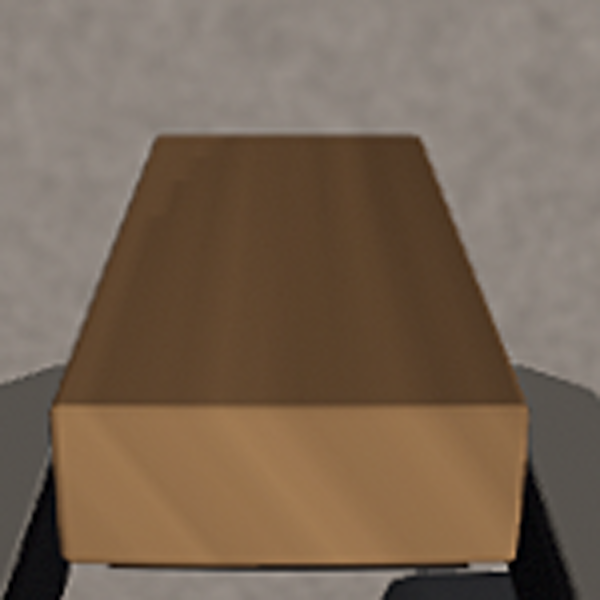

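Run:
```python
from fit import *
b=st(); c=camera('wrist')
fit(c,b,{'A_back-':(213.2,261),'A_back+':(331.8,261),'A_face-':(216.5,300.2),'A_face+':(329,300.2),'B_back-':(238.7,193.5),'B_back+':(304.8,193.5),'rubA-':(None,301.5)})
show()
```

```text
th 90.0 u0 44.8 h0 17.7 lat -0.6 rms 0.31
A_back- tool y -17.7  world z 127.6
A_face- tool y 4.3  world z 127.6
B_back- tool y -17.8  world z -2.4
B_face- tool y 4.2  world z -2.4
t 12.15 tcp [0.6246 0.1717 0.1193] yaw 86.43 tilt [ 2.e-04  8.e-04 -1.e+00] F [1.02 0.44 4.23] open 0.0558 q [ 0.19  0.34  1.47  0.    1.33 -1.32]
```

>>> play_rows:
  plan:
    - [0,0,0,0,56]
    - [0,0,0,0,58]
    - [0,0,0,0,60]
    - [0,0,0,0,64]
    - [0,0,0,0,66]
    - [0,0,0,0,66]
    - [0,0,-0.01,0,66]
    - [0,-0.006,-0.02,0,66]
    - [0,-0.0135,-0.027,0,66]
    - [0,-0.0135,-0.027,0,66]
    - [0,-0.0135,-0.027,0,66]
  squeeze: 3

```text
time: 13.07
tcp_pos: [0.618, 0.1723, 0.1337]
ee_rot: [0.729, 0.685, 0.001, 0.0]
wrist_force: [0.1, -0.0, -0.4]
opening: 0.0658
```

```bash
python3 wc.py w12.png 200 160 350 310
```

```text
t 13.07 tcp [0.618  0.1723 0.1337] yaw 86.43 tilt [ 0.0015  0.001  -1.    ] F [ 0.1  -0.04 -0.41] open 0.0658 q [ 0.19  0.31  1.48  0.    1.35 -1.32]
```

View pics/w12.png

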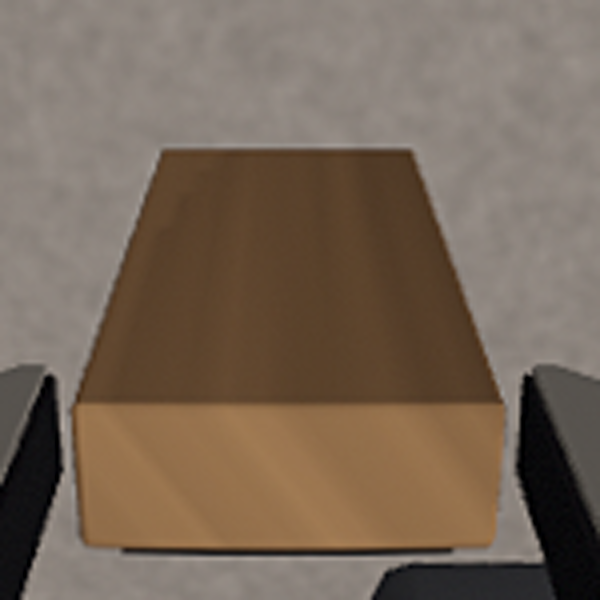

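>>> play_rows:
  plan:
    - [0,0,0,0,50]
    - [0,0,0,0,50]
    - [0,0,0,0,50]
    - [0,0,0,0,50]
    - [0,0,-0.01,0,50]
    - [0,0,-0.04,0,50]
    - [0,0,-0.08,0,50]
    - [0,0,-0.12,0,50]
    - [0,0,-0.16,0,50]
    - [0,0,-0.19,0,50]
    - [0,0,-0.2,0,50]
    - [0,0,-0.2,0,50]
  squeeze: 20

```text
time: 14.12
tcp_pos: [0.6188, 0.1723, 0.2353]
ee_rot: [0.729, 0.685, 0.002, 0.001]
wrist_force: [0.3, -0.0, -0.9]
opening: 0.0557
```

Run:
```python
from h import *
show()
u=np.array([np.cos(np.radians(21.4)),np.sin(np.radians(21.4))])
p=np.array([.5125,-.208])-u*.08
print(p,rel([p[0],p[1],.234],111.4))
```

```text
t 14.12 tcp [0.6188 0.1723 0.2353] yaw 86.43 tilt [ 0.0042  0.0016 -1.    ] F [ 0.34 -0.01 -0.94] open 0.0557 q [ 0.19  0.24  1.37  0.    1.52 -1.32]
[ 0.43801553 -0.23719014] [-0.8398, -0.3098, -0.0001, -0.0694]
```

>>> play_rows:
  plan:
    - [-0.02,-0.008,0,-0.002,50]
    - [-0.06,-0.022,0,-0.005,50]
    - [-0.11,-0.04,0,-0.01,50]
    - [-0.17,-0.063,0,-0.015,50]
    - [-0.23,-0.085,0,-0.02,50]
    - [-0.29,-0.107,0,-0.025,50]
    - [-0.35,-0.129,0,-0.03,50]
    - [-0.41,-0.151,0,-0.035,50]
    - [-0.47,-0.173,0,-0.04,50]
    - [-0.53,-0.196,0,-0.045,50]
    - [-0.59,-0.218,0,-0.05,50]
    - [-0.64,-0.236,0,-0.055,50]

```text
time: 15.12
tcp_pos: [0.4793, -0.1412, 0.2326]
ee_rot: [0.6, 0.8, 0.001, 0.0]
wrist_force: [1.0, -0.6, -1.5]
opening: 0.0556
```

Run:
```python
from h import *
show()
print(rel([.438,-.2372,.234],111.4))
```

```text
t 15.12 tcp [ 0.4793 -0.1412  0.2326] yaw 106.29 tilt [ 0.0018  0.0021 -1.    ] F [ 1.02 -0.62 -1.51] open 0.0556 q [-0.39 -0.14  1.77  0.    1.51 -2.25]
[-0.1612, -0.1331, -0.0034, -0.0142]
```

>>> play_rows:
  plan:
    - [-0.04,-0.033,0,-0.003,50]
    - [-0.08,-0.066,0,-0.007,50]
    - [-0.115,-0.095,0,-0.01,50]
    - [-0.145,-0.12,-0.003,-0.013,50]
    - [-0.161,-0.133,-0.003,-0.0142,50]
    - [-0.161,-0.133,-0.003,-0.0142,50]
    - [-0.161,-0.133,-0.003,-0.0142,50]
    - [-0.161,-0.133,-0.003,-0.0142,50]

```text
time: 15.78
tcp_pos: [0.4379, -0.2363, 0.2329]
ee_rot: [0.564, 0.826, 0.002, -0.001]
wrist_force: [0.6, 0.1, 0.2]
opening: 0.0559
```

```bash
python3 w1.py w13.png pad 0.008
```

```text
t 15.78 tcp [ 0.4379 -0.2363  0.2329] yaw 111.39 tilt [ 8.0e-04  3.3e-03 -1.0e+00] F [0.6  0.09 0.19] open 0.0559 q [-0.6  -0.15  1.78  0.    1.51 -2.54]
0.96 [ 73.   0. 102. 130.] [162.  87. 114.] ctr 345.8 -466.6 size 175.2 128.3 ang 24.33
0.6 [218. 164. 107. 154.] [105. 105. 110.] ctr 460.6 -229.3 size 125.7 99.2 ang -68.28
```

View pics/w13.png

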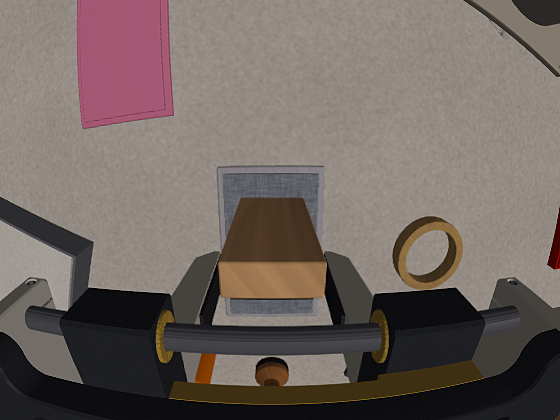

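Run:
```python
import cv2
im=cv2.imread('pics/w13.png'); cv2.imwrite('pics/w13c.png',cv2.resize(im[155:325,205:340],None,fx=4.4,fy=3.5,interpolation=cv2.INTER_CUBIC))
```

```text
(no output)
```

View pics/w13c.png

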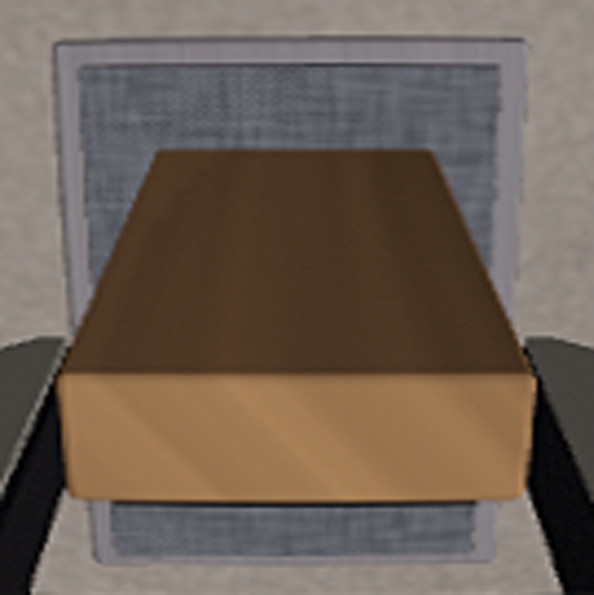

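Run:
```python
from fit import *
b=st(); b0=(np.array([.4379,-.2363,.2329]),b[1],b[2]); print(b[0],b[2]); c=camera('wrist')
px=lambda L:[[205+x/4.4-.4,155+y/3.5-.4] for x,y in L]
for n,L,z in [('tray',[(55,43),(526,40),(492,558),(97,563)],.008),('felt',[(78,66),(501,64),(476,551),(113,555)],.012)]:
    P=wproj(c,px(L),z,b0)*1000; print(n,P.mean(0).round(1),'rect',np.round(rect(P/1000),1))
    for i,j in [(0,3),(1,2),(0,1),(3,2)]:
        d=P[j]-P[i]; print(np.hypot(*d[:2]).round(1), np.degrees(np.arctan2(d[1],d[0])).round(2))
    near=(P[0]+P[1])/2; a=np.radians(21.4); h=103 if n=='tray' else 95
    print('centre from near edge',near[:2]+h*np.array([np.cos(a),np.sin(a)]))
q=lambda x,y:tuple(px([(x,y)])[0])
fit(c,b0,{'A_back-':q(58,374),'A_back+':q(535,374),'A_face-':q(72,498),'A_face+':q(523,498),'B_back-':q(158,150),'B_back+':q(433,150)},(90,54,11,0))
```

```text
[ 0.43822839 -0.2361731   0.23329555] 111.45400350752935
tray [ 510.5 -209.     8. ] rect [ 510.8 -208.9  205.   124.1   21.8]
204.8 21.7
203.4 21.77
123.9 111.9
124.1 112.54
centre from near edge [ 511.60944787 -209.17828904]
felt [ 510.8 -209.    12. ] rect [ 511.1 -208.8  190.7  112.3   21.8]
190.7 21.55
189.5 22.12
110.4 111.78
112.3 112.39
centre from near edge [ 511.01941567 -209.6729098 ]
th 90.0 u0 59.0 h0 11.1 lat -0.5 rms 0.19
A_back- tool y -11.1  world z 226.8
A_face- tool y 10.9  world z 226.9
B_back- tool y -11.1  world z 96.8
B_face- tool y 10.9  world z 96.9
```

Run:
```python
from h import *
show(); print(rel([.4397,-.2370,.148],111.7))
```

```text
t 15.93 tcp [ 0.4383 -0.2362  0.2335] yaw 111.46 tilt [ 0.0016  0.0026 -1.    ] F [ 0.28 -0.12 -0.09] open 0.0556 q [-0.6  -0.15  1.78  0.    1.51 -2.55]
[-0.0027, 0.0016, 0.171, -0.0007]
```

>>> play_rows:
  plan:
    - [-0.0027,0.0016,0.02,-0.0007,50]
    - [-0.0027,0.0016,0.05,-0.0007,50]
    - [-0.0027,0.0016,0.08,-0.0007,50]
    - [-0.0027,0.0016,0.11,-0.0007,50]
    - [-0.0027,0.0016,0.135,-0.0007,50]
    - [-0.0027,0.0016,0.155,-0.0007,50]
    - [-0.0027,0.0016,0.166,-0.0007,50]
    - [-0.0027,0.0016,0.171,-0.0007,50]
    - [-0.0027,0.0016,0.174,-0.0007,50]
    - [-0.0027,0.0016,0.177,-0.0007,50]
    - [-0.0027,0.0016,0.177,-0.0007,50]

```text
time: 16.85
tcp_pos: [0.44, -0.2372, 0.1454]
ee_rot: [0.561, 0.828, 0.001, 0.0]
wrist_force: [-0.3, 0.7, -1.5]
opening: 0.0559
```

```bash
python3 s.py s14.png 140 140 280 260;python3 wc.py w14.png 200 160 350 310; python3 -c "
from h import *
print(rel([.4397,-.2370,.145],111.7))"
```

```text
t 16.85 tcp [ 0.44   -0.2372  0.1454] yaw 111.72 tilt [ 0.0023  0.002  -1.    ] F [-0.33  0.66 -1.53] open 0.0559 q [-0.6  -0.08  1.88  0.    1.34 -2.55]
t 16.90 tcp [ 0.44   -0.2372  0.1456] yaw 111.71 tilt [ 0.0024  0.0019 -1.    ] F [ 0.75  0.33 -0.62] open 0.0560 q [-0.6  -0.08  1.88  0.    1.34 -2.55]
[0.0007, -0.0004, 0.0012, 0.0]
```

View pics/s14.png

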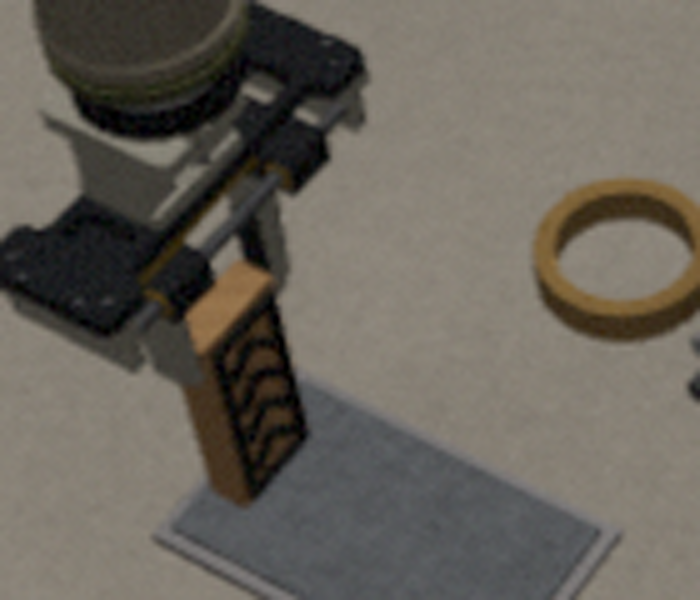

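View pics/w14.png

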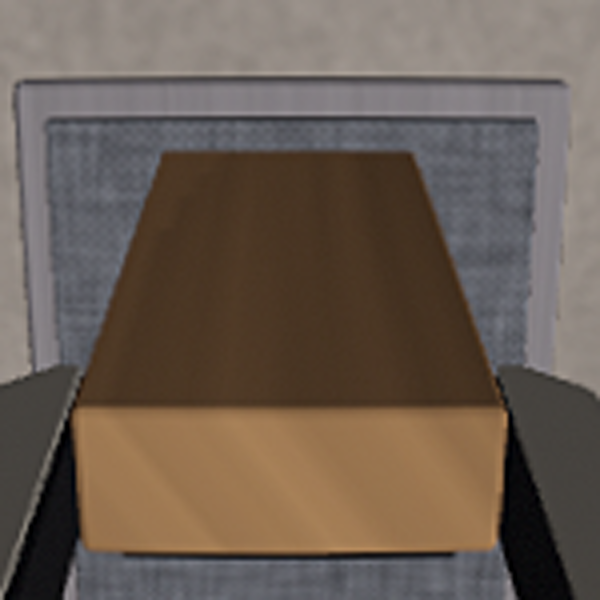

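>>> play_rows:
  plan:
    - [0,0,0.002,0,50]
    - [0,0,0.004,0,50]
    - [0,0,0.005,0,50]
    - [0,0,0.005,0,50]

```text
time: 17.28
tcp_pos: [0.4408, -0.2375, 0.145]
ee_rot: [0.561, 0.828, 0.002, 0.001]
wrist_force: [-2.2, 2.0, 9.4]
opening: 0.0559
```

>>> play_rows:
  plan:
    - [0,0,0.002,0,50]
    - [0,0.01,0.003,0,50]
    - [0,0.021,0.004,0,50]
    - [0,0.032,0.0045,0,50]
    - [0,0.043,0.005,0,50]
    - [0,0.053,0.006,0,50]
    - [0,0.064,0.0076,0,50]
    - [0,0.075,0.01,0,50]
    - [0,0.085,0.012,0,50]
    - [0,0.095,0.015,0,50]
    - [0,0.105,0.0186,0,50]
    - [0,0.105,0.0186,0,50]
  squeeze: 3

```text
time: 18.28
tcp_pos: [0.4902, -0.2175, 0.1353]
ee_rot: [0.561, 0.828, 0.002, 0.001]
wrist_force: [0.6, 0.7, 0.7]
opening: 0.056
```

```bash
python3 s.py s15.png 140 140 280 260;python3 wc.py w15.png 170 80 370 310
```

```text
t 18.28 tcp [ 0.4902 -0.2175  0.1353] yaw 111.74 tilt [ 0.0041  0.0018 -1.    ] F [0.56 0.71 0.66] open 0.0560 q [-0.52  0.03  1.79  0.    1.32 -2.47]
t 18.33 tcp [ 0.4899 -0.2176  0.1355] yaw 111.75 tilt [ 0.0039  0.0017 -1.    ] F [-0.06  0.04 -0.06] open 0.0562 q [-0.52  0.03  1.79  0.    1.32 -2.47]
```

View pics/s15.png

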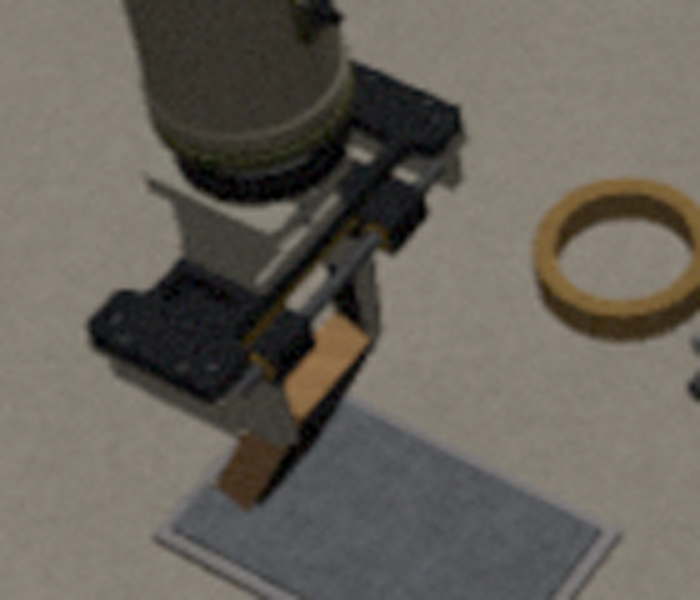

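View pics/w15.png

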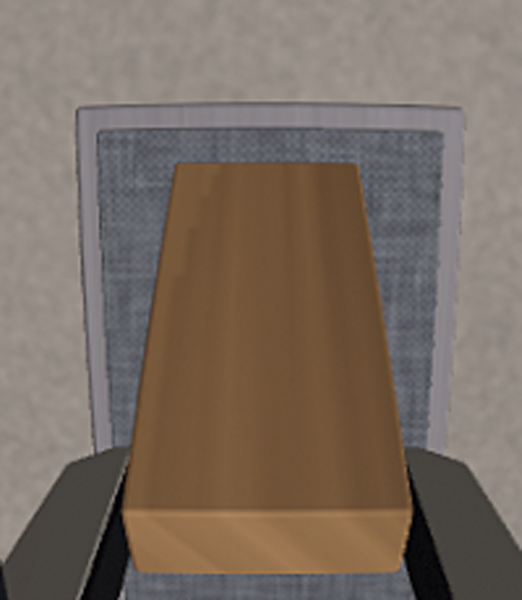

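Run:
```python
from fit import *
b=st(); show(); c=camera('wrist')
fit(c,b,{'A_back-':(216.8,275.5),'A_back+':(327.9,275.5),'A_face-':(222.5,299.6),'A_face+':(324.5,299.6),'B_back-':(237.5,142.5),'B_back+':(307.2,142.5)},(115,54,11,0))
```

```text
t 18.38 tcp [ 0.4896 -0.2178  0.1356] yaw 111.74 tilt [ 0.0039  0.0016 -1.    ] F [ 0.2   0.74 -0.51] open 0.0560 q [-0.52  0.03  1.79  0.    1.32 -2.47]
th 115.0 u0 54.9 h0 12.4 lat -0.1 rms 0.47
A_back- tool y -7.0  world z 138.0
A_face- tool y 12.9  world z 128.8
B_back- tool y -61.9  world z 19.9
B_face- tool y -42.0  world z 10.7
```

>>> play_rows:
  plan:
    - [0,0.0095,0.006,0,50]
    - [0,0.019,0.01,0,50]
    - [0,0.0285,0.016,0,50]
    - [0,0.038,0.021,0,50]
    - [0,0.047,0.027,0,50]
    - [0,0.0555,0.0325,0,50]
    - [0,0.064,0.039,0,50]
    - [0,0.072,0.045,0,50]
    - [0,0.08,0.052,0,50]
    - [0,0.0875,0.0595,0,50]
    - [0,0.0875,0.0595,0,50]
  squeeze: 3

```text
time: 19.35
tcp_pos: [0.5303, -0.2011, 0.105]
ee_rot: [0.561, 0.828, 0.002, 0.001]
wrist_force: [0.4, 0.1, -0.1]
opening: 0.0562
```

```bash
python3 s.py s16.png 140 140 280 260;python3 wc.py w16.png 170 60 370 310
```

```text
t 19.35 tcp [ 0.5303 -0.2011  0.105 ] yaw 111.74 tilt [ 0.0029  0.0023 -1.    ] F [ 0.36  0.12 -0.15] open 0.0562 q [-0.45  0.15  1.73  0.    1.27 -2.41]
t 19.40 tcp [ 0.5301 -0.2012  0.1053] yaw 111.75 tilt [ 0.0027  0.0021 -1.    ] F [ 0.68  0.36 -0.38] open 0.0561 q [-0.46  0.15  1.73  0.    1.27 -2.41]
```

View pics/w16.png

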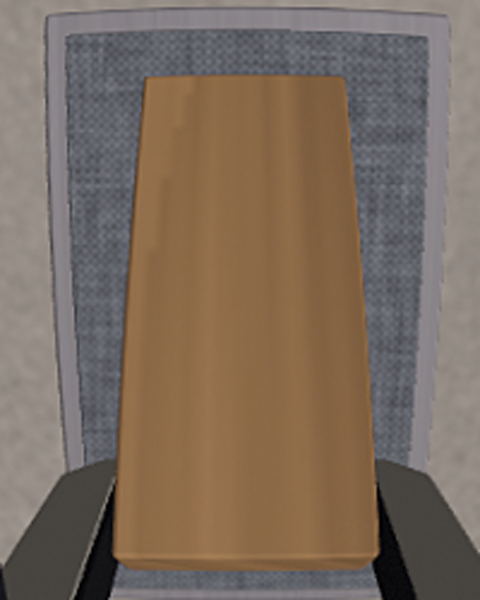

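Run:
```python
from fit import *
b=st(); show(); c=camera('wrist')
fit(c,b,{'A_back-':(217.1,291.7),'A_back+':(327.9,291.7),'A_face-':(None,297.9),'B_back-':(230.8,92.1),'B_back+':(313.8,92.1)},(140,54,11,0))
```

```text
t 19.45 tcp [ 0.5299 -0.2014  0.1056] yaw 111.74 tilt [ 0.0028  0.002  -1.    ] F [-0.98  0.19 -0.38] open 0.0560 q [-0.46  0.15  1.73  0.    1.27 -2.41]
th 140.8 u0 53.6 h0 12.7 lat -0.3 rms 0.31
A_back- tool y 0.8  world z 110.6
A_face- tool y 14.7  world z 93.6
B_back- tool y -99.9  world z 28.2
B_face- tool y -86.0  world z 11.2
```

>>> play_rows:
  plan:
    - [0,0.007,0.009,0,50]
    - [0,0.014,0.018,0,50]
    - [0,0.0195,0.025,0,50]
    - [0,0.0245,0.0305,0,50]
    - [0,0.03,0.0385,0,50]
    - [0,0.0355,0.047,0,50]
    - [0,0.0405,0.0555,0,50]
    - [0,0.045,0.064,0,50]
    - [0,0.0495,0.073,0,50]
    - [0,0.0535,0.082,0,50]
    - [0,0.057,0.091,0,50]
    - [0,0.06,0.1,0,50]
  squeeze: 3

```text
time: 20.5
tcp_pos: [0.558, -0.1902, 0.0553]
ee_rot: [0.561, 0.828, 0.002, 0.001]
wrist_force: [-0.3, -0.1, -0.2]
opening: 0.0559
```

```bash
python3 s.py s17.png 140 140 280 260;python3 wc.py w17.png 170 50 370 310
```

```text
t 20.50 tcp [ 0.558  -0.1902  0.0553] yaw 111.73 tilt [ 0.0029  0.0019 -1.    ] F [-0.28 -0.08 -0.24] open 0.0559 q [-0.42  0.26  1.69  0.    1.19 -2.37]
t 20.55 tcp [ 0.5576 -0.1899  0.0544] yaw 111.73 tilt [ 0.0018  0.0025 -1.    ] F [ 0.65 -0.65 -0.27] open 0.0561 q [-0.42  0.26  1.69  0.    1.19 -2.37]
```

View pics/w17.png

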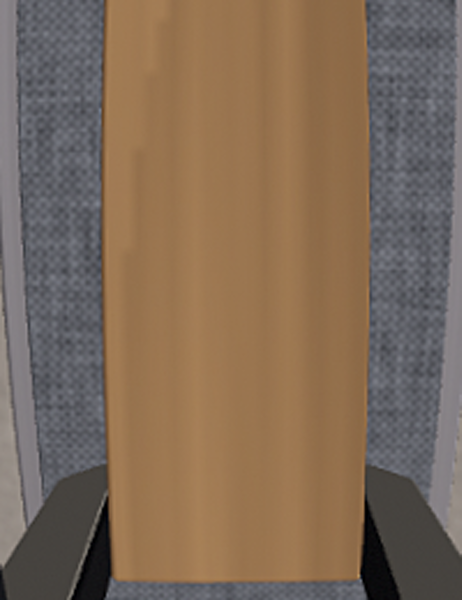

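View pics/s17.png

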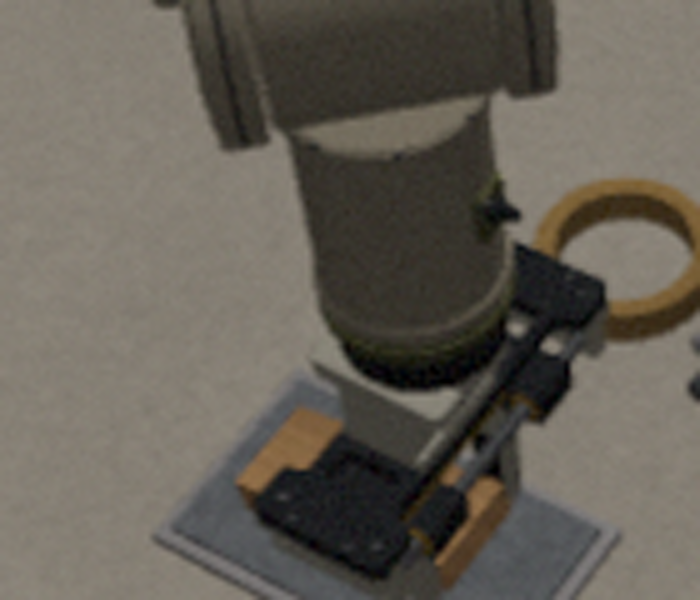

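>>> play_rows:
  plan:
    - [0,0.002,0.008,0,50]
    - [0,0.0035,0.014,0,50]
    - [0,0.005,0.02,0,50]
    - [0,0.006,0.025,0,50]
    - [0,0.0068,0.029,0,50]
    - [0,0.007,0.032,0,50]
    - [0,0.0075,0.034,0,50]
    - [0,0.0075,0.035,0,50]
    - [0,0.0075,0.035,0,50]
  squeeze: 3

```text
time: 21.35
tcp_pos: [0.5609, -0.1884, 0.0372]
ee_rot: [0.561, 0.828, 0.002, -0.0]
wrist_force: [-0.7, -0.1, 0.4]
opening: 0.056
```

```bash
python3 s.py s18.png 140 140 280 260;python3 wc.py w18.png 0 0 560 420
```

```text
t 21.35 tcp [ 0.5609 -0.1884  0.0372] yaw 111.74 tilt [ 0.0014  0.0027 -1.    ] F [-0.72 -0.09  0.41] open 0.0560 q [-0.41  0.29  1.69  0.    1.16 -2.36]
t 21.40 tcp [ 0.5609 -0.1884  0.0372] yaw 111.73 tilt [ 0.0014  0.0027 -1.    ] F [-0.28 -0.39 -1.09] open 0.0565 q [-0.41  0.29  1.69  0.    1.16 -2.36]
```

View pics/w18.png

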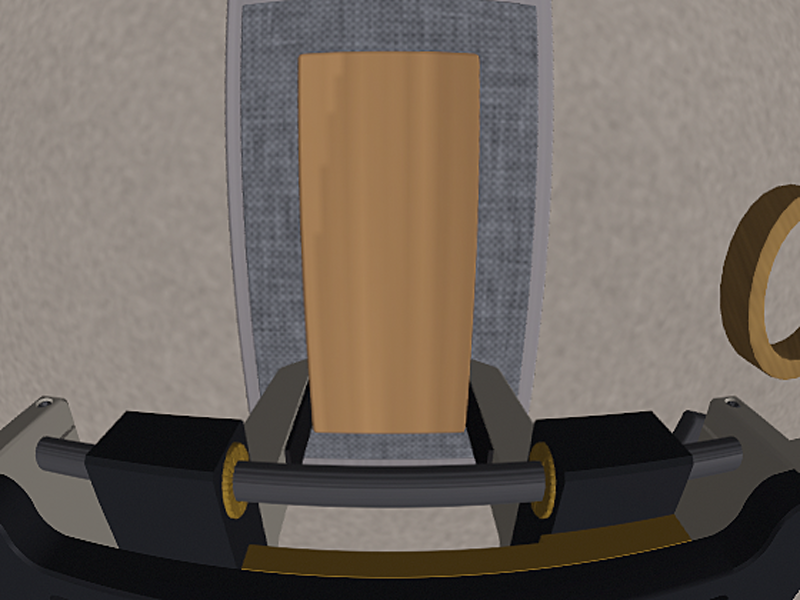

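View pics/s18.png

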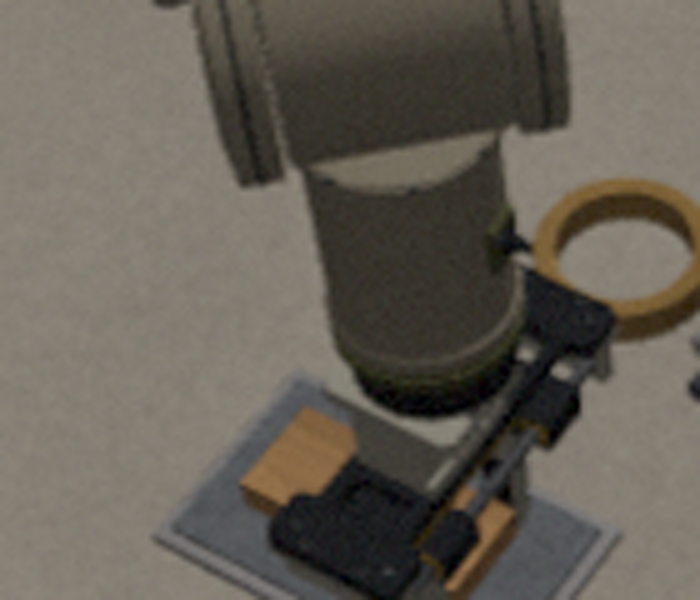

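Run:
```python
from fit import *
b=st(); show(); c=camera('wrist')
fit(c,b,{'A_back-':(218.4,303.1),'A_back+':(327.6,303.1),'B_back-':(210,36.6),'B_back+':(335.3,36.6)},(175,54,11,0))
```

```text
t 21.45 tcp [ 0.5609 -0.1885  0.0372] yaw 111.73 tilt [ 0.0014  0.0027 -1.    ] F [-0.08  0.32 -0.31] open 0.0560 q [-0.41  0.29  1.69  0.    1.16 -2.36]
th 177.2 u0 55.7 h0 15.5 lat -0.2 rms 0.32
A_back- tool y 8.5  world z 41.1
A_face- tool y 9.6  world z 19.1
B_back- tool y -121.4  world z 34.5
B_face- tool y -120.3  world z 12.5
```

>>> play_rows:
  plan:
    - [0,0,0.002,0,50]
    - [0,0.0005,0.0035,0,50]
    - [0,0.0005,0.005,0,50]
    - [0,0.0005,0.006,0,50]
    - [0,0.0005,0.006,0,50]
  squeeze: 3

```text
time: 21.92
tcp_pos: [0.5615, -0.1884, 0.0346]
ee_rot: [0.561, 0.828, 0.002, 0.0]
wrist_force: [-0.4, 0.6, 4.1]
opening: 0.056
```

```bash
python3 wc.py w19.png 0 0 560 420
```

```text
t 21.92 tcp [ 0.5615 -0.1884  0.0346] yaw 111.74 tilt [ 0.0022  0.0026 -1.    ] F [-0.39  0.59  4.12] open 0.0560 q [-0.41  0.3   1.69  0.    1.15 -2.36]
```

View pics/w19.png

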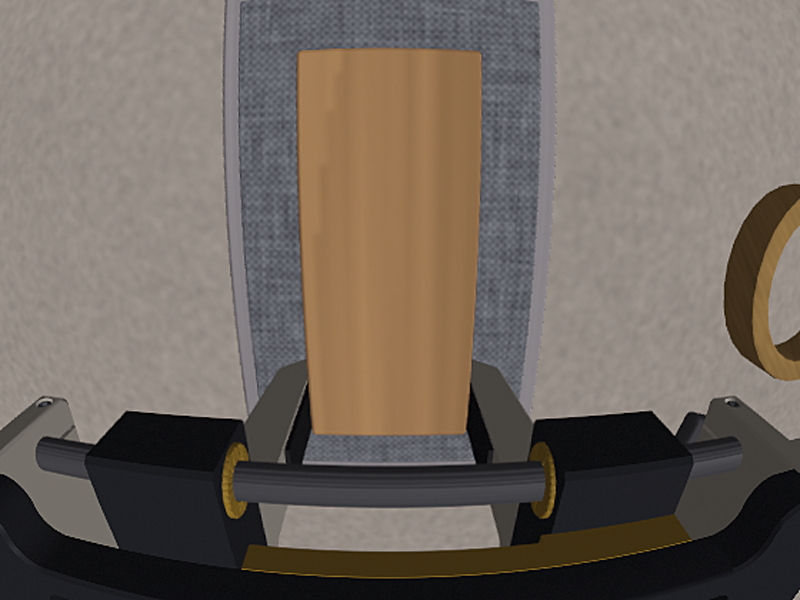

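>>> play_rows:
  plan:
    - [0,0,0,0,56]
    - [0,0,0,0,57]
    - [0,0,0,0,59]
    - [0,0,0,0,62]
    - [0,0,0,0,66]
    - [0,0,0,0,72]
    - [0,0,0,0,72]
    - [0,-0.02,-0.03,0,72]
    - [0,-0.06,-0.08,0,72]
    - [0,-0.1,-0.14,0,72]
    - [0,-0.12,-0.2,0,72]
    - [0,-0.12,-0.22,0,72]
  squeeze: 3

```text
time: 22.97
tcp_pos: [0.5059, -0.2127, 0.1491]
ee_rot: [0.562, 0.827, 0.002, 0.003]
wrist_force: [0.2, -0.1, 0.4]
opening: 0.0723
```

>>> play_rows:
  plan:
    - [0,0,0,0,72]
    - [0,0,0,0,72]
    - [0,0,0,0,72]

```text
time: 23.22
tcp_pos: [0.5058, -0.2123, 0.1478]
ee_rot: [0.562, 0.827, 0.002, 0.002]
wrist_force: [0.5, 0.5, 0.3]
opening: 0.0722
```

```bash
python3 wc.py w20.png 130 60 430 285;python3 s.py s20.png 140 140 280 260
```

```text
t 23.22 tcp [ 0.5058 -0.2123  0.1478] yaw 111.67 tilt [ 5.6e-03  1.0e-04 -1.0e+00] F [0.46 0.54 0.32] open 0.0722 q [-0.49  0.05  1.75  0.    1.34 -2.44]
t 23.27 tcp [ 0.5054 -0.212   0.1471] yaw 111.69 tilt [ 4.3e-03  8.0e-04 -1.0e+00] F [-0.49  0.56 -0.38] open 0.0721 q [-0.49  0.05  1.75  0.    1.34 -2.44]
```

View pics/w20.png

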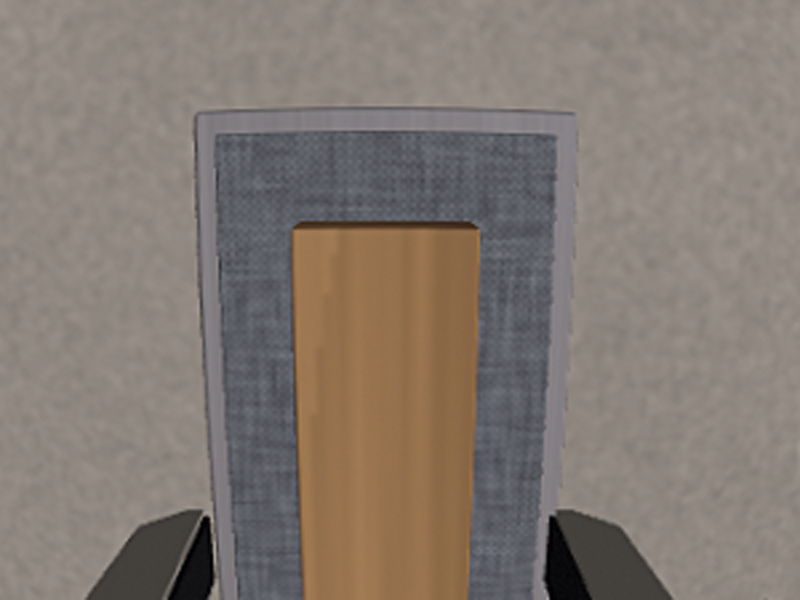

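View pics/s20.png

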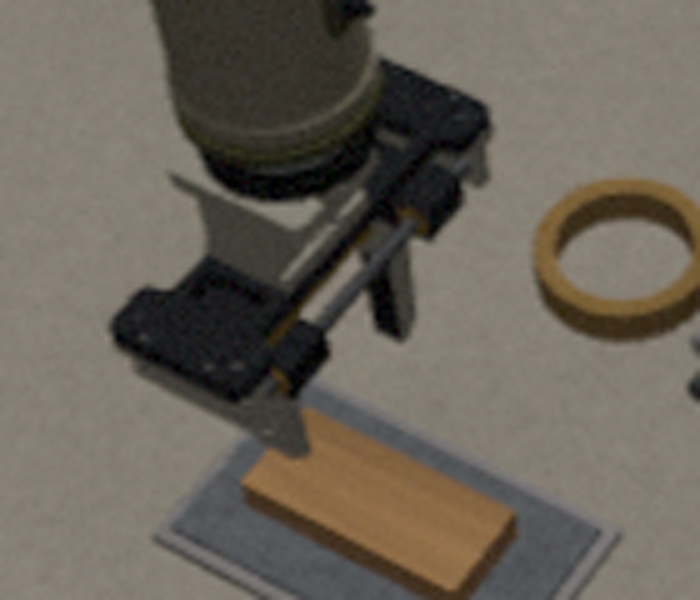

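```bash
python3 wc.py w21.png 180 90 360 330
```

```text
t 23.32 tcp [ 0.5052 -0.2119  0.1469] yaw 111.69 tilt [ 0.0038  0.0011 -1.    ] F [ 0.07 -0.64 -1.04] open 0.0723 q [-0.49  0.05  1.75  0.    1.34 -2.44]
```

View pics/w21.png

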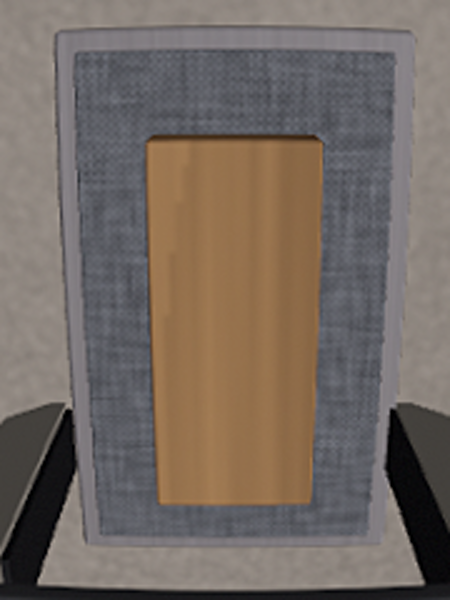

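```bash
cat > cen.py <<'E'
from wr import *
def run(b,c,S,ox,oy,sets):
    out={}
    for n,L,z in sets:
        P=wproj(c,[[ox+x/S-.3,oy+y/S-.3] for x,y in L],z,b)*1000
        out[n]=P.mean(0)[:2]
        e=[P[3]-P[0],P[2]-P[1]]; a=[np.degrees(np.arctan2(d[1],d[0])) for d in e]; w=[P[1]-P[0],P[2]-P[3]]; aw=[np.degrees(np.arctan2(d[1],d[0]))-90 for d in w]
        print(n,P.mean(0).round(1),'len',[np.hypot(*d[:2]).round(1) for d in e],'wid',[np.hypot(*d[:2]).round(1) for d in w],'ang',np.round(a,2),np.round(aw,2), np.mean(a+aw).round(2))
    u=np.array([np.cos(np.radians(21.7)),np.sin(np.radians(21.7))]); v=np.array([-u[1],u[0]])
    for k in ('tray','felt'):
        d=out['stamp']-out[k]; print('stamp -',k,'along %.1f across %.1f'%(d@u,d@v))
E
python3 - <<'E'
from cen import *
b=st(); c=camera('wrist')
run(b,c,2.5,180,90,[('tray',[(57,32),(413,32),(383,543),(86,544)],.008),('felt',[(74,52),(396,52),(370,534),(100,534)],.012),('stamp',[(146,139),(323,139),(312,504),(158,505)],.038)])
E
```

```text
tray [ 511.  -208.5    8. ] len [np.float64(204.7), np.float64(204.5)] wid [np.float64(123.6), np.float64(125.0)] ang [21.54 21.94] [21.78 21.89] 21.79
felt [ 510.8 -208.5   12. ] len [np.float64(189.3), np.float64(189.6)] wid [np.float64(110.2), np.float64(111.0)] ang [21.67 21.94] [21.78 21.65] 21.76
stamp [ 509.6 -209.2   38. ] len [np.float64(130.3), np.float64(130.0)] wid [np.float64(55.2), np.float64(55.9)] ang [21.73 22.03] [21.75 22.1 ] 21.9
stamp - tray along -1.5 across -0.2
stamp - felt along -1.3 across -0.3
```

Run:
```python
from h import *
show(); print(rel([.5100,-.2090,.064],111.7))
```

```text
t 23.42 tcp [ 0.5053 -0.212   0.1472] yaw 111.69 tilt [ 3.9e-03  9.0e-04 -1.0e+00] F [ 0.37 -0.74  0.27] open 0.0719 q [-0.49  0.05  1.75  0.    1.34 -2.44]
[0.0022, 0.0104, 0.1664, -0.0]
```

>>> play_rows:
  plan:
    - [0.001,0.005,0,0,0]
    - [0.002,0.01,0,0,0]
    - [0.002,0.01,0,0,0]
    - [0.002,0.01,0,0,0]
    - [0.002,0.01,0.02,0,0]
    - [0.002,0.01,0.04,0,0]
    - [0.002,0.01,0.06,0,0]
    - [0.002,0.01,0.08,0,0]
    - [0.002,0.01,0.1,0,0]
    - [0.002,0.01,0.12,0,0]
    - [0.002,0.01,0.13,0,0]
    - [0.002,0.01,0.13,0,0]
  squeeze: 10

```text
time: 24.42
tcp_pos: [0.5086, -0.2086, 0.0801]
ee_rot: [0.561, 0.828, 0.001, -0.0]
wrist_force: [-0.2, 0.8, -0.6]
opening: 0.0008
```

```bash
python3 - <<'E'
from h import *
show(); print(rel([.5100,-.2090,.060],111.7))
E
python3 s.py s22.png 140 140 280 260
```

```text
t 24.42 tcp [ 0.5086 -0.2086  0.0801] yaw 111.69 tilt [ 0.0012  0.0024 -1.    ] F [-0.24  0.85 -0.65] open 0.0008 q [-0.48  0.13  1.79  0.    1.22 -2.43]
[-0.0018, 0.0022, 0.0402, -0.0]
t 24.42 tcp [ 0.5086 -0.2086  0.0801] yaw 111.69 tilt [ 0.0012  0.0024 -1.    ] F [-0.24  0.85 -0.65] open 0.0008 q [-0.48  0.13  1.79  0.    1.22 -2.43]
```

View pics/s22.png

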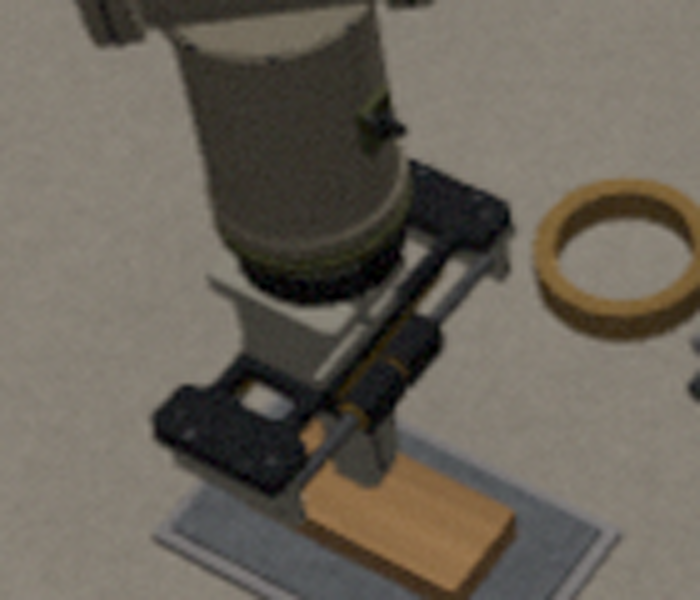

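>>> play_rows:
  plan:
    - [-0.001,0.002,0.012,0,0]
    - [-0.001,0.002,0.022,0,0]
    - [-0.001,0.002,0.03,0,0]
    - [-0.001,0.002,0.035,0,0]
    - [-0.001,0.002,0.038,0,0]
    - [-0.001,0.002,0.04,0,0]
    - [-0.001,0.002,0.041,0,0]
    - [-0.001,0.002,0.042,0,0]
    - [-0.001,0.002,0.042,0,0]

```text
time: 25.22
tcp_pos: [0.5105, -0.209, 0.0604]
ee_rot: [0.561, 0.828, 0.001, 0.001]
wrist_force: [-0.3, -0.4, 0.1]
opening: 0.0002
```

>>> play_rows:
  plan:
    - [0,0,0.002,0,0]
    - [0,0,0.003,0,0]
    - [0,0,0.004,0,0]
    - [0,0,0.005,0,0]
    - [0,0,0.005,0,0]

```text
time: 25.63
tcp_pos: [0.5107, -0.2091, 0.0602]
ee_rot: [0.561, 0.828, 0.001, 0.001]
wrist_force: [-10.0, 5.1, 20.2]
opening: 0.0005
```

>>> play_rows:
  plan:
    - [0.0008,-0.0008,0.005,0,0]
    - [0.0016,-0.0015,0.006,0,0]
    - [0.0016,-0.0015,0.0065,0,0]
    - [0.0016,-0.0015,0.0065,0,0]
    - [0.0016,-0.0015,0.0065,0,0]

```text
time: 26.05
tcp_pos: [0.5107, -0.209, 0.0602]
ee_rot: [0.561, 0.828, 0.001, 0.002]
wrist_force: [-10.2, 4.5, 25.1]
opening: 0.0007
```

>>> play_rows:
  plan:
    - [0.002,-0.002,0.007,0,0]
    - [0.003,-0.003,0.008,0,0]
    - [0.003,-0.003,0.009,0,0]
    - [0.003,-0.003,0.009,0,0]
    - [0.003,-0.003,0.009,0,0]
    - [0.003,-0.003,0.009,0,0]

```text
time: 26.55
tcp_pos: [0.5106, -0.209, 0.0602]
ee_rot: [0.561, 0.828, 0.002, 0.004]
wrist_force: [-11.0, 5.7, 31.4]
opening: 0.0008
```

>>> play_rows:
  plan:
    - [0,0,0.005,0,0]
    - [0,0,0,0,0]
    - [0,0,-0.006,0,0]
    - [0,0,-0.02,0,0]
    - [0,0,-0.05,0,0]
    - [0,0,-0.09,0,0]
    - [0,0,-0.13,0,0]
    - [0,0,-0.17,0,0]
    - [0,0,-0.18,0,0]
    - [0,0,-0.18,0,0]
    - [0,0,-0.18,0,0]
    - [0,0,-0.18,0,0]

```text
time: 27.55
tcp_pos: [0.509, -0.2085, 0.1485]
ee_rot: [0.561, 0.828, 0.002, 0.002]
wrist_force: [-0.0, 0.5, -0.2]
opening: 0.0007
```

>>> play_rows:
  plan:
    - [0,0,0,0,30]
    - [0,0,0,0,60]
    - [0,0,0,0,80]
    - [0,0,0,0,80]
    - [0,0,0,0,80]
    - [0,0,0,0,80]
    - [0,0,0,0,80]

```text
time: 28.13
tcp_pos: [0.5091, -0.2085, 0.1485]
ee_rot: [0.561, 0.828, 0.002, 0.002]
wrist_force: [0.3, -0.3, 0.4]
opening: 0.0423
```

```bash
python3 wc.py w23.png 180 90 360 330;python3 s.py s23.png 0 0 560 420
```

```text
t 28.13 tcp [ 0.5091 -0.2085  0.1485] yaw 111.72 tilt [ 5.8e-03 -2.0e-04 -1.0e+00] F [ 0.27 -0.33  0.39] open 0.0423 q [-0.48  0.05  1.74  0.    1.34 -2.43]
t 28.18 tcp [ 0.5091 -0.2085  0.1485] yaw 111.72 tilt [ 5.8e-03 -2.0e-04 -1.0e+00] F [-0.17  0.   -0.1 ] open 0.0465 q [-0.48  0.05  1.74  0.    1.34 -2.43]
```

View pics/w23.png

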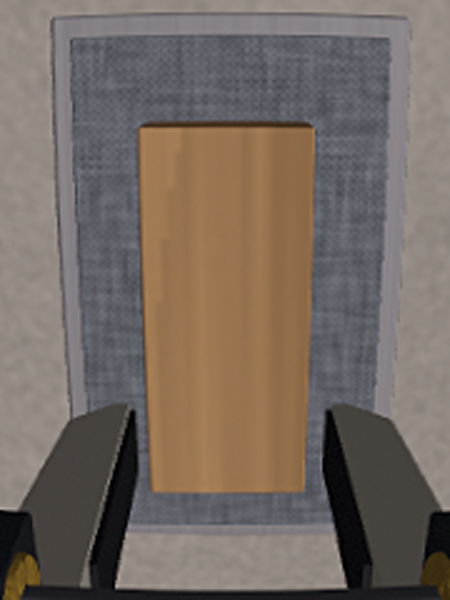

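View pics/s23.png

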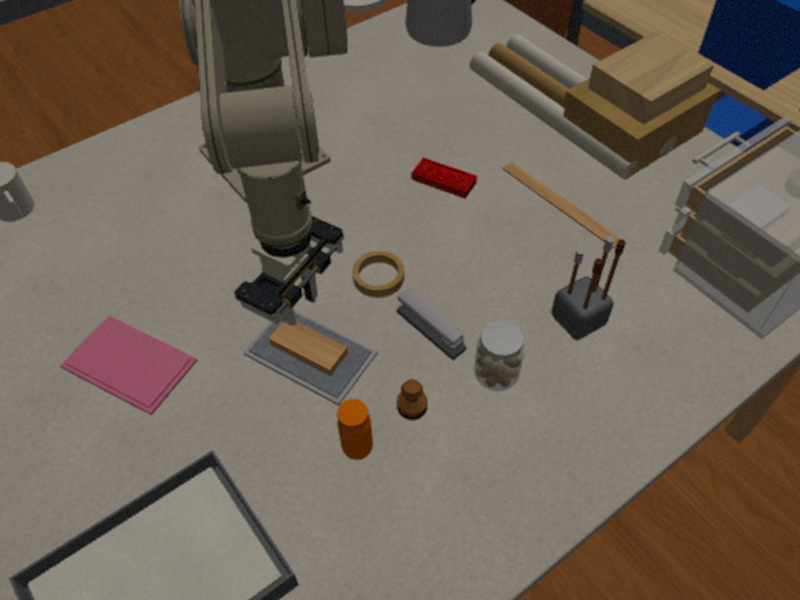

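Run:
```python
from wr import *
b=st(); c=camera('wrist')
f=lambda L,z:wproj(c,[[180+x/2.5-.3,90+y/2.5-.3] for x,y in L],z,b)*1000
P=f([(139,127),(315,127),(305,492),(152,492)],.038); N=f([(70,38),(391,37)],.012); T=f([(53,18),(409,17)],.008)
s=P.mean(0)[:2]; a=np.radians(21.75);u=np.array([np.cos(a),np.sin(a)]);v=np.array([-u[1],u[0]])
for e,h in((N,95),(T,103)):
    d=s-(e.mean(0)[:2]+h*u); print('along %.1f across %.1f'%(d@u,d@v))
for i,j in((0,3),(1,2)):
    d=P[j]-P[i];print(np.degrees(np.arctan2(d[1],d[0])))
print(s)
```

```text
along -0.6 across -0.9
along -1.0 across -1.0
21.83055322631989
21.985887054459063
[ 510.91031119 -209.65896027]
```

```bash
python3 -c "
from h import *
show(); print(job_done())"
```

```text
t 28.28 tcp [ 0.5091 -0.2085  0.1485] yaw 111.72 tilt [ 5.9e-03 -2.0e-04 -1.0e+00] F [0.72 0.76 0.95] open 0.0545 q [-0.48  0.05  1.74  0.    1.34 -2.43]
the job is handed in; nothing more can be done
None
```

The stamp is lying pattern down on the grey ink pad, pressed and released. I handed the job in at 28.3 s of the 67 s allowed.

- **Turning it over:** I gripped one end lightly, tipped the stamp up until it stood on its other end, then let go and gripped it again. I set that end on the felt, laid the stamp over with its edge staying in contact, and let go.
- **Pressing:** I pressed on its back with closed fingers to about 31 N downward, then lifted clear. The press also put about 12 N sideways on the tool that I could not trim out. The stamp shifted by about 1 mm at most.
- **Final position:** The last wrist-camera check puts the stamp within about 1 mm of the felt's centre, both along and across it, and within about 0.2° of the pad's length. This picture gave 1.0 mm across; the one before the press gave 0.3 mm. The calibration is only good to about 2 mm.
- **Slips on the way:** The first tip-up stalled partway because the grip held too well. It came loose when I reduced the grip to 3 N, swinging the hanging end down roughly 15 mm to the counter. It then took several pushes against the counter to stand it up. It was never released unsupported.
- **Other things on the counter:** They look unmoved in the final scene picture. I did not measure each one again.

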